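# Change the blank cover of a tilted sifter head for the sieve insert

### The arm

A 6-joint arm with a two-finger parallel gripper is mounted at the origin on a cart in front of the work surface, level with it; the furniture and walls round the work are solid. World frame = base frame: x ahead of the robot, y to its left, z up, the work surface at z = 0. Lengths are in m, angles in rad, forces in N, time in s.
With the tool pointing down it reaches from about 0.4 to 0.825 m from the base axis. Payload 7 kg.
Tool frame: the origin (TCP) lies at the centre of the arm's flange, where the gripper is bolted on; the fingertips stand 178 mm ahead of it and the grasp point (between the pads) lies arm.tcp_to_grasp ahead of it (arm.tcp_to_grasp is the distance from the TCP to the grasp point, in m); z points along the fingers, y is the direction in which the jaws open and shut (so a half turn about z gives the same grasp; the last joint's range is limited). The gripper opens to 88 mm and grips with 3 to 60 N. Pads are 19 mm wide; open, the fingers measure 130 mm over their backs; the gripper's body (78 mm by 193 mm) begins 47 mm behind the grasp point.
Start: joints at [-1.01, 0.359, 0.012, 0, -1.224, -0.288], TCP at [0.182, -0.65, 0.405] pointing down, gripper open.
Joint ranges: [-3.07, 3.07], [-1.43, 2.12], [-1.02, 1.25], [-3.03, 1.67], [-3.05, -0], [-3.03, 3.03]. Speed limits (rad/s): [2.39, 2.39, 3.01, 3.14, 3.14, 3.14].

### API

Orientations are given as [roll, pitch, yaw] about the fixed x, y, z axes, in that order (R = Rz(yaw) Ry(pitch) Rx(roll)).
In Python, from station import arm gives the robot as it stands.
- The arm moves only by the tool move_arm, never from a script. Its argument "deltas" is a list of rows, each a list of 6 numbers: the shift along the world's x, y, z in mm, then the turn, a rotation vector about the world's x, y, z in degrees. In form: [[tx, ty, tz, ax, ay, az], ...]. A call has exactly 5 rows; each row shifts and turns the commanded pose from where the row before left it; what a row does not reach is not made up. A row lasts 1/12 s, in which the tool goes at most 41.7 mm and 7.16 degrees, less where a joint would pass 70% of its speed; a pose out of reach is approached as far as the arm can. A call with a gripper value outside its range is refused whole. "claw" is the closure in counts, from 0 (fully open) to 255 (shut), set as the call begins (left out, the last holds). The fingers move at their own pace and stop on an object; "squeeze" is the grip in N (left out, the last holds). Time passes only in rows, so rows that do not move let the fingers close, or fill a call up. It gives the time, the measured TCP pose, the force and the opening at its end, in the units of the state.
- arm.get_state(): the state, without advancing time (a new reading comes with each control period).
- arm.grab_frame(name): name is "scene" or "side" or "wrist"; returns the picture (480x640x3 uint8, red, green, blue); there is no depth.
- arm.calibration(name): a dict with "intrinsics" (3x3 intrinsics, pixels), "T" (4x4, takes a point from camera to world coordinates); the wrist camera has in their place "mount" (4x4, takes a point from camera to tool coordinates, whose origin is the TCP and whose axes are the flange's). Camera axes: x right, y up, looking along -z (the intrinsics and any distortion apply to the point x, -y, -z); pixel columns grow to the right and rows downward; lengths in m; the calibration is good to about 2 mm. A picture is of the moment at which its call begins: read the wrist's pose just before it. calibration takes no time and is no camera call.
- arm.job_done(): hands the job in, once; it reports no verdict.
Trained networks look in the newest picture that a camera, given by its name, has taken for a name from the list of things; names that differ only in an ending like _2 or _b are one class to them, and where a whole thing is asked for, a point or a joint stands for the part that bears it (a point fixed in the world has none). Each returns a list of dicts, best first, with "score" (0 to 1); they miss things now and then, are a little off and sometimes report something else, mostly with a low value. They report only what shows in the picture. A call takes as long as a camera call.
- arm.spot_in(thing, camera): "xy" ([column, row] in pixels, amid what is visible of it).
- arm.masks_of(thing, camera): "pixels" (480x640 bool, what is visible of it) and "xy" ([column, row] in pixels, amid what is visible of it).
- arm.spot_point(thing, camera): "xy" ([column, row] in pixels: a listed point, or the origin of a listed thing).
The state is a dict: "t": time; "q": joint angles; "qd": joint speeds; "joint_efforts": joint torques, N m; "eef_pos": TCP position; "ee_rot": TCP orientation; "force": force on the tool from outside, world axes, zero at the start; "moment": the same for the moment, N m; "width": finger opening in m.
Only numpy, scipy, OpenCV 4.12 (cv2) and the standard library are available. Lean on these libraries where they do the work, as an engineer would, in place of code of your own. Each camera call takes 0.05 s, during which the arm holds its last target. There are 200 camera calls.

### The job

Take the blank cover out of the tilted sifter head (lift, untwist, pull out) and set it down flat in the empty parking ring. Then take the sieve insert from the other ring, hang its lugs in the head's entry slots, twist it clockwise until both lugs drop fully into the locking notches, and let go. Do not knock over or push away the beaker, flask or bottles.

Things in the scene. Friction and masses are not known exactly. Their poses are not given: they have to be found in the camera images.
- stand: fixed stand of the sifter head: grey foot plate 140 x 130 x 12 mm with two upright cheeks; origin at the centre of the underside, z up; the head leans 30 degrees from vertical towards the stand's own -x side
- head: fixed tilted sifter head, 95 mm straight above the stand's origin: open aluminium sleeve on a drum, bore 85, outside 109, depth 42 mm. Origin at the centre of the sleeve's foot; z is its axis out of the open end, 30 degrees from vertical; y is horizontal; x points up the slope. Two opposite J-slots in the wall; heights along z: ledge 20, notch floor 14, underside of the hook above 32, rim 42 mm
- head_entry (a point): middle of one entry slot (20 mm wide, open at the rim) at ledge height, 48.5 mm from the axis; the other is opposite. Both lie on the head's y axis turned +55 degrees (counter-clockwise seen from the open end) about its z. A wall stops a turn just beyond the slot. Axes as the head's
- head_notch (a point): middle of one locking notch (16 mm wide, 6 mm deeper than the ledge) at its floor, 48.5 mm from the axis, on the head's y axis; the other is opposite. So locking is a clockwise turn of 55 degrees, then a drop of 6 mm. A wall stops a turn just beyond the notch. Axes as the head's
- cover_mid (a point): blank cover: steel disc, closed top, chamfered foot, 80 mm wide, 40 high, black bar handle above; about 220 g; starts locked in the head. Point on its axis 39 mm above its underside (whole height 78 mm), z towards the handle, x along the handle bar. Two square lugs along +-y, 10 wide, 8 high, reaching 52 mm from the axis, undersides 10 mm above its underside. A half turn about z gives the same shape
- cover_handle (a point): centre of the cover's handle bar: bar 76 mm long (along x), 12 mm wide (y), 16 mm high (z), on legs at its ends, 22 mm of gap between bar and disc; 31 mm above cover_mid. Fully locked, a part's underside is 4 mm up the head's z from its origin (this handle point 74 mm), and its x and y lie along the head's, either way round, up to 2.5 mm off axis
- sieve_mid (a point): sieve insert: steel ring with a square wire mesh just under its rim instead of a closed top; handle, lugs, sizes, weight, point and axes otherwise as the blank cover. Starts flat in one of the two parking rings, turned any way
- sieve_handle (a point): centre of the sieve's handle bar, 31 mm above sieve_mid; bar as the cover's
- dock_a: parking ring in which the sieve starts: round grey plastic tray fixed on the bench, outside 104 mm, recess 90 mm wide; origin at the centre of its underside, z up; recess floor at 6 mm, rim at 14 mm (a parked part's lugs clear the rim)
- dock_b: the other parking ring, same shape, empty at the start: here the cover goes. The two rings swap places between runs
- tall_beaker: bystander: glass beaker 94 x 100 x 166 mm standing on the hotplate (hotplate top 120 mm above the bench), origin at the centre of its underside
- flask: bystander: glass conical flask 104 mm wide, 165 mm high, loose on the bench, origin at the centre of its underside
- amber_bottle: bystander: amber stoppered bottle 69 mm wide, 177 mm high, loose, origin at the centre of its underside
- wash_bottle: bystander: white wash bottle 66 x 85 mm, 225 mm high with its spout, loose, origin under its centre

How it is judged:
On the way, in this order (a step that is already met when the one before it is completed fails the run):
1. the cover is out of the head (distance between cover_mid and head above 0.12 m), for 0.1 s.
2. the cover lies flat in the empty parking ring while the sieve is not yet in the head (horizontal distance between cover_mid and dock_b below 0.008 m and z of cover_mid in the frame of dock_b below 0.049 m and angle between cover_mid's own z axis and vertical below 0.06 rad and distance between sieve_mid and head above 0.12 m), for 0.2 s.
3. the sieve hangs in the head with its lugs in the entry slots, below the rim and not yet twisted home (z of sieve_mid in the frame of head below 0.061 m and distance between sieve_mid and head below 0.062 m and angle between the x axis of sieve_mid and the x axis of head, either way round above 0.5 rad).
At the end, for the whole second after the job is handed in: the sieve rests in the head, both lugs down in the notches (2.5 mm in depth, 8 degrees in turn, 4.5 degrees in tilt), and the blank cover lies flat in the ring that was empty (8 mm from its centre, 4 mm from its floor, 3.4 degrees from level) (z of sieve_mid in the frame of head between 0.04 and 0.0455 m and distance between sieve_mid and head below 0.047 m and angle between the x axis of sieve_mid and the x axis of head, either way round below 0.14 rad and angle between the z axis of sieve_mid and the z axis of head, either way round below 0.08 rad and linear speed of sieve below 0.02 m/s and horizontal distance between cover_mid and dock_b below 0.008 m and z of cover_mid in the frame of dock_b below 0.049 m and angle between cover_mid's own z axis and vertical below 0.06 rad); the robot touches nothing.
It fails at once if the tall beaker is pushed over 30 mm or tipped (distance of tall_beaker from where it was at the start of the episode above 0.03 m or angle between tall_beaker's own z axis and vertical above 0.5 rad).
It fails at once if the flask is pushed over 30 mm or tipped (distance of flask from where it was at the start of the episode above 0.03 m or angle between flask's own z axis and vertical above 0.5 rad).
It fails at once if the amber bottle is pushed over 30 mm or tipped (distance of amber_bottle from where it was at the start of the episode above 0.03 m or angle between amber_bottle's own z axis and vertical above 0.5 rad).
It fails at once if the wash bottle is pushed over 30 mm or tipped (distance of wash_bottle from where it was at the start of the episode above 0.03 m or angle between wash_bottle's own z axis and vertical above 0.5 rad).
It also fails if it takes over 72 s, if anything falls off the work surface, if the arm or the gripper's body presses on something with over 40 N, if the wrist force passes 120 N, or if a joint passes its speed limit or range.

## Working session

There is one attempt and no reset: what is moved stays moved. The work goes in short steps, Python scripts to look and compute and a tool call to move; the robot and the scene stay as the last step left them, time stands still between calls to the robot, and variables do not carry over. Pictures are saved under pics/ and viewed, about 8 in all and at most 12, crops included, and the job is handed in when it is done.

Besides the shell and the picture viewer there is one more tool, called in YAML: its name, and indented under it one key for each argument. move_arm: Moves the arm, as the interface text tells. Its arguments: {"type":"object","properties":{"deltas":{"type":"array","items":{"type":"array","items":{"type":"number"}}},"claw":{"type":"number"},"squeeze":{"type":"number"}},"required":["deltas"]}

```bash
ls; mkdir -p pics
cat > h.py <<'E'
import numpy as np, cv2
from station import arm
from scipy.spatial.transform import Rotation as R
def cam(name, st=None):
    c=arm.calibration(name); K=np.array(c["intrinsics"])
    if "T" in c: return K,np.array(c["T"]),c
    st=st or arm.get_state(); T=np.eye(4); T[:3,:3]=R.from_euler('xyz',st["ee_rot"]).as_matrix(); T[:3,3]=st["eef_pos"]
    return K,T@np.array(c["mount"]),c
def ray(KT,xy):
    K,T,_=KT; p=np.linalg.inv(K)@[xy[0],xy[1],1]; d=T[:3,:3]@[p[0],-p[1],-p[2]]; return T[:3,3],d/np.linalg.norm(d)
def atz(KT,xy,z):
    o,d=ray(KT,xy); return o+d*(z-o[2])/d[2]
def proj(KT,P):
    K,T,_=KT; p=(np.asarray(P)-T[:3,3])@T[:3,:3]; p=K@[p[0],-p[1],-p[2]]; return p[:2]/p[2]
def tri(*rays):
    A=0;b=0
    for o,d in rays:
        M=np.eye(3)-np.outer(d,d); A=A+M; b=b+M@o
    return np.linalg.solve(A,b)
def save(name,f): cv2.imwrite(f"pics/{name}.png",cv2.cvtColor(f,cv2.COLOR_RGB2BGR))
E
python3 - <<'E'
from h import *
s=arm.get_state(); print({k:np.round(v,3) for k,v in s.items()}, arm.tcp_to_grasp)
fs={n:arm.grab_frame(n) for n in("scene","side")}
for n in fs:
    print(n, arm.calibration(n).keys()); save(n,fs[n])
KT={n:cam(n) for n in fs}
for t in ["stand","head","head_entry","head_notch","cover_mid","cover_handle","sieve_mid","sieve_handle","dock_a","dock_b","tall_beaker","flask","amber_bottle","wash_bottle"]:
    r={}
    for n in fs:
        l=arm.spot_point(t,n); r[n]=l
        print(t,n,[(np.round(x["xy"],1).tolist(),round(x["score"],2)) for x in l[:3]])
    if r["scene"] and r["side"]:
        print("   tri",np.round(tri(*[ray(KT[n],r[n][0]["xy"]) for n in r]),4))
E
```

```text
pics
{'t': np.float64(0.0), 'q': array([-1.01 ,  0.359,  0.011, -0.   , -1.224, -0.288]), 'qd': array([-0.001, -0.   , -0.   , -0.   , -0.   , -0.   ]), 'joint_efforts': array([-2.0000e-03, -5.8271e+01,  2.9306e+01,  6.9970e+00,  7.0000e-03,
       -0.0000e+00]), 'eef_pos': array([ 0.182, -0.65 ,  0.404]), 'ee_rot': array([ 3.14 , -0.   , -2.869]), 'force': array([-0.391, -0.323, -0.194]), 'moment': array([0.064, 0.019, 0.012]), 'width': np.float64(0.088)} 0.1593
scene dict_keys(['intrinsics', 'T'])
side dict_keys(['intrinsics', 'T'])
stand scene [([256.3, 304.2], 0.88)]
stand side [([287.2, 316.9], 0.73), ([305.7, 305.9], 0.53)]
   tri [0.5165 0.2688 0.0074]
head scene [([249.3, 281.8], 0.95)]
head side [([287.3, 295.2], 0.64), ([248.6, 381.2], 0.62)]
   tri [0.5064 0.2786 0.1128]
head_entry scene [([259.0, 297.7], 0.67), ([317.6, 204.5], 0.56)]
head_entry side [([302.5, 303.4], 0.79)]
   tri [0.4601 0.2784 0.1061]
head_notch scene [([239.3, 291.3], 0.71), ([371.8, 294.6], 0.58), ([262.2, 268.8], 0.55)]
head_notch side [([284.4, 305.1], 0.58)]
   tri [0.4901 0.3129 0.119 ]
cover_mid
[... 634 characters left out ...]
25e-01 -2.000e-04  2.749e-01]
dock_b scene [([400.2, 250.2], 0.86), ([443.2, 220.5], 0.43)]
dock_b side [([409.4, 200.3], 0.7), ([387.4, 240.1], 0.65)]
   tri [ 3.125e-01 -2.000e-04  2.749e-01]
tall_beaker scene [([318.3, 205.5], 0.97)]
tall_beaker side [([310.4, 217.8], 0.67)]
   tri [0.6223 0.0033 0.1222]
flask scene [([373.3, 287.8], 0.66)]
flask side [([385.4, 278.3], 0.84)]
   tri [ 0.3789 -0.0102  0.0009]
amber_bottle scene [([378.2, 198.6], 0.67), ([261.3, 266.1], 0.44)]
amber_bottle side [([347.8, 200.7], 0.63)]
   tri [ 0.6162 -0.2052  0.0481]
wash_bottle scene [([189.1, 350.0], 0.83)]
wash_bottle side [([248.3, 382.8], 0.91), ([296.4, 283.5], 0.71)]
   tri [ 0.4901  0.469  -0.0042]
```

View pics/scene.png

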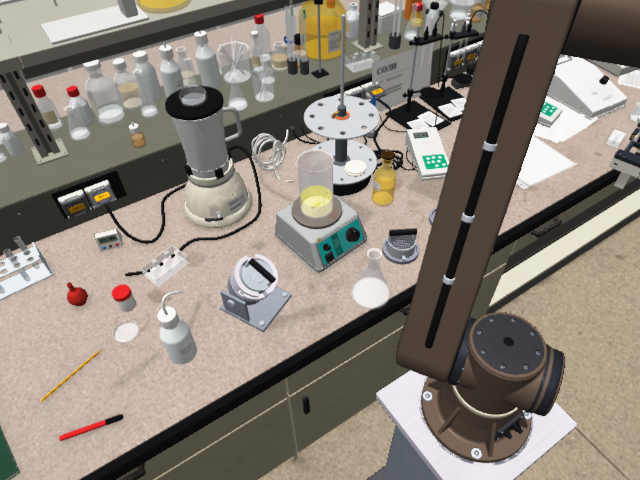

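View pics/side.png

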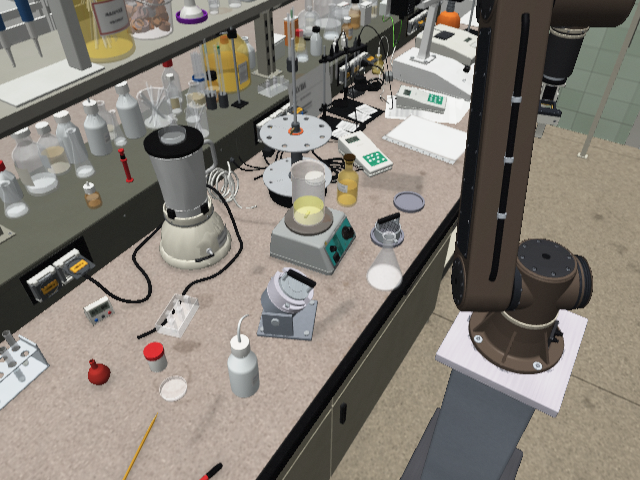

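Run:
```python
from h import *
KT={n:cam(n) for n in("scene","side")}
f=lambda *a:np.round(a,3).tolist()
print("dock_a tri",f(*tri(ray(KT["scene"],[400.2,250.2]),ray(KT["side"],[387.4,240.1]))))
print("dock_b tri",f(*tri(ray(KT["scene"],[443.2,220.5]),ray(KT["side"],[409.4,200.3]))))
for n in KT: print(n,KT[n][1].round(3).tolist(),KT[n][0].round(1).tolist())
```

```text
dock_a tri [0.446, -0.157, 0.001]
dock_b tri [0.444, -0.307, 0.049]
scene [[-0.549, 0.613, -0.569, -0.201], [-0.836, -0.416, 0.358, 0.514], [-0.017, 0.672, 0.741, 1.042], [0.0, 0.0, 0.0, 1.0]] [[485.0, 0.0, 321.7], [0.0, 485.0, 243.8], [0.0, 0.0, 1.0]]
side [[-0.85, 0.358, -0.386, -0.025], [-0.526, -0.559, 0.641, 0.96], [0.013, 0.748, 0.664, 1.067], [0.0, 0.0, 0.0, 1.0]] [[520.6, 0.0, 330.5], [0.0, 520.6, 237.0], [0.0, 0.0, 1.0]]
```

Scene: head with cover at about (255,275), leaning toward the camera and robot. The sieve is in its ring at (402,245), the flask at (372,285), and the beaker sits on the hotplate. Side: the empty ring is at (409,202) and the sieve at (388,232).

Run:
```python
from h import *
c=arm.calibration("wrist"); print(np.round(c["mount"],3).tolist(),np.round(c["intrinsics"],1).tolist(),c.keys())
print("dock_b side z=.006",atz(cam("side"),[409,202],.01).round(3))
s=arm.get_state()
for yaw in(-2.869,-2.6): 
  for P in [(.38,-.22,.42),(.42,-.3,.42)]:
    st=dict(eef_pos=P,ee_rot=[np.pi,0,yaw]); KT=cam("wrist",st)
    print(yaw,P,proj(KT,[.446,-.157,.05]).round(),proj(KT,[.45,-.3,.01]).round())
```

```text
[[0.001, 0.954, 0.299, 0.08], [1.0, -0.0, -0.001, 0.001], [-0.0, 0.299, -0.954, 0.021], [0.0, 0.0, 0.0, 1.0]] [[383.0, 0.0, 324.2], [0.0, 383.0, 241.0], [0.0, 0.0, 1.0]] dict_keys(['intrinsics', 'mount'])
dock_b side z=.006 [ 0.462 -0.349  0.01 ]
-2.869 (0.38, -0.22, 0.42) [367. 290.] [234. 244.]
-2.869 (0.42, -0.3, 0.42) [457. 274.] [316. 229.]
-2.6 (0.38, -0.22, 0.42) [343. 298.] [223. 220.]
-2.6 (0.42, -0.3, 0.42) [432. 304.] [309. 226.]
```

move_arm:
  deltas:
    - [40,40,8,0,0,0]
    - [40,40,8,0,0,0]
    - [20,40,0,0,0,0]
    - [20,40,0,0,0,0]
    - [20,40,0,0,0,0]
  claw: 0

```text
t: 1.92
eef_pos: [0.2966, -0.4783, 0.4162]
ee_rot: [-3.142, 0.0, -2.869]
force: [2.0, -0.7, 0.3]
width: 0.0877
```

move_arm:
  deltas:
    - [20,36,0,0,0,0]
    - [20,36,0,0,0,0]
    - [20,36,0,0,0,0]
    - [15,36,0,0,0,0]
    - [15,36,0,0,0,0]

```text
t: 2.33
eef_pos: [0.3865, -0.298, 0.4166]
ee_rot: [-3.141, 0.001, -2.869]
force: [0.6, 0.2, 0.8]
width: 0.0873
```

move_arm:
  deltas:
    - [5,20,0,0,0,0]
    - [0,10,0,0,0,0]
    - [0,0,0,0,0,0]
    - [0,0,0,0,0,0]
    - [0,0,0,0,0,0]

```text
t: 2.75
eef_pos: [0.3909, -0.2705, 0.4164]
ee_rot: [-3.141, -0.0, -2.869]
force: [0.6, -0.2, -0.3]
width: 0.0871
```

Run:
```python
from h import *
st=arm.get_state(); print(st["eef_pos"],st["ee_rot"],st["q"])
f=arm.grab_frame("wrist"); save("w1",f); KT=cam("wrist",st)
for t,z in [("dock_a",0),("dock_b",0),("sieve_mid",.045),("sieve_handle",.076)]:
    for x in arm.spot_point(t,"wrist")[:3]: print(t,np.round(x["xy"],1),round(x["score"],2),atz(KT,x["xy"],z).round(4))
for t in ["dock_a"]:
    for x in arm.masks_of(t,"wrist")[:3]:
        ys,xs=np.nonzero(x["pixels"]); print("mask",x["score"],x["xy"],len(xs),xs.min(),xs.max(),ys.min(),ys.max())
        cs,_=cv2.findContours(x["pixels"].astype(np.uint8),cv2.RETR_EXTERNAL,cv2.CHAIN_APPROX_NONE)
        c=max(cs,key=len)[:,0,:]; P=np.array([atz(KT,p,.014)[:2] for p in c],np.float32)
        print("  rim circle",cv2.minEnclosingCircle(P))
x=arm.masks_of("sieve_handle","wrist")
for m in x[:2]: print("sieve mask",m["score"],m["pixels"].sum())
```

```text
[ 0.39087895 -0.27053258  0.41642841] [-3.14137720e+00 -1.57373740e-05 -2.86917571e+00] [-1.90007392e-01  1.55955277e-02 -3.92524803e-01  2.17740971e-04
 -1.16259397e+00 -1.10845842e+00]
dock_a [405.  278.9] 0.83 [ 0.4515 -0.1592  0.    ]
dock_a [233.4 249. ] 0.63 [ 0.4686 -0.3507  0.    ]
dock_a [419.6 309.3] 0.59 [ 0.4826 -0.1307  0.    ]
dock_b [405.  278.9] 0.83 [ 0.4515 -0.1592  0.    ]
dock_b [233.4 249. ] 0.63 [ 0.4686 -0.3507  0.    ]
dock_b [419.6 309.3] 0.59 [ 0.4826 -0.1307  0.    ]
sieve_mid [420.4 297.9] 0.65 [ 0.4513 -0.1525  0.045 ]
sieve_mid [568.2 255.2] 0.53 [ 0.3697 -0.0301  0.045 ]
sieve_handle [421.7 308.5] 0.7 [ 0.4489 -0.16    0.076 ]
mask 0.79 [231.8, 251.3] 7355 183 282 201 297
  rim circle ((0.46532002091407776, -0.34834104776382446), 0.05374383181333542)
mask 0.69 [402.9, 268.7] 2217 360 455 235 310
  rim circle ((0.4466928243637085, -0.16436296701431274), 0.05099350959062576)
mask 0.27 [278.8, 403.2] 1945 252 314 380 424
  rim circle ((0.6447582244873047, -0.25530633330345154), 0.043133243918418884)
sieve mask 0.77 3567
```

View pics/w1.png

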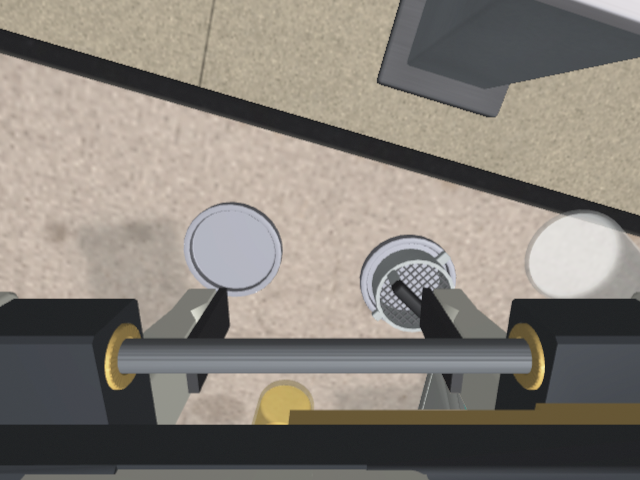

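Wrist view: empty ring at (233,249), so dock_b ≈ (0.466,-0.349). Sieve ring at (405,280), so dock_a ≈ (0.449,-0.159), with lugs at (443,257) and (378,315). Going to the head next.

move_arm:
  deltas:
    - [4,39,0,0,0,2.3]
    - [4,39,0,0,0,2.3]
    - [4,39,0,0,0,2.3]
    - [0,39,0,0,0,2.3]
    - [0,39,0,0,0,2.3]

```text
t: 3.52
eef_pos: [0.4028, -0.0736, 0.4164]
ee_rot: [-3.141, 0.0, -2.667]
force: [1.0, 0.7, -0.2]
width: 0.0875
```

move_arm:
  deltas:
    - [0,40,0,0,0,0]
    - [0,40,0,0,0,0]
    - [-4,40,-5,2.7,-5.3,0]
    - [-4,40,-5,2.7,-5.3,0]
    - [-6,40,-5,2.7,-5.3,0]

```text
t: 3.93
eef_pos: [0.3891, 0.1271, 0.4023]
ee_rot: [3.139, 0.317, -2.669]
force: [2.8, -1.6, -0.0]
width: 0.0873
```

move_arm:
  deltas:
    - [-6,40,-10,2.7,-5.3,0]
    - [-6,30,-10,2.7,-5.3,0]
    - [-6,10,-10,0,0,0]
    - [0,0,0,0,0,0]
    - [0,0,0,0,0,0]

```text
t: 4.35
eef_pos: [0.3781, 0.1832, 0.3774]
ee_rot: [-3.126, 0.464, -2.671]
force: [0.0, -0.3, 0.9]
width: 0.0874
```

```bash
cat > lookhead.py <<'E'
from h import *
import sys
st=arm.get_state(); print(st["eef_pos"].round(4),st["ee_rot"].round(4),st["q"].round(3))
f=arm.grab_frame("wrist"); save(sys.argv[1],f); KT=cam("wrist",st)
for t in sys.argv[2:]:
    for x in arm.spot_point(t,"wrist")[:3]: print(t,np.round(x["xy"],1),round(x["score"],2))
E
python3 lookhead.py w2 head head_entry head_notch cover_mid cover_handle stand
```

```text
[0.3781 0.1832 0.3774] [-3.1264  0.4641 -2.6711] [ 0.991 -0.215 -0.918  0.496 -0.518 -2.485]
head [513.  230.7] 0.3
head_entry [384.1 204.9] 0.64
head_notch [402.  254.4] 0.66
cover_mid [345.1 259.6] 0.95
cover_mid [514.5 229.9] 0.52
cover_handle [350.  275.6] 0.89
stand [340.6 183.3] 0.92
```

View pics/w2.png

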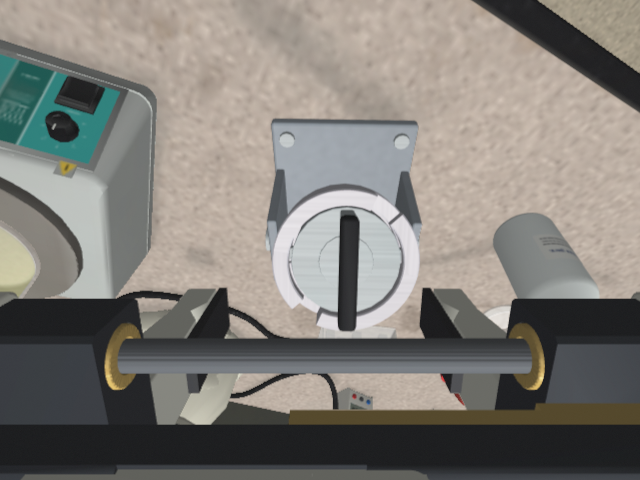

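Wrist view: head sleeve centred at (347,258), bar handle from (348,212) to (347,328), foot plate front corners at (273,122) and (416,122). Fitting the head pose to those points.

```bash
cat > fithead.py <<'E'
from h import *
from scipy.optimize import least_squares
def frame(p):
    x,y,a=p; u=np.array([np.cos(a),np.sin(a),0]); k=np.array([0,0,1.]); c,s=np.cos(np.pi/6),.5
    hx=c*u+s*k; hz=-s*u+c*k; hy=np.cross(hz,hx); return np.array([x,y,.095]),np.stack([hx,hy,hz],1),u
def fit(KT,corners,ext,hand):
    th=np.linspace(0,2*np.pi,120)
    def res(p):
        H,Rm,u=frame(p); v=np.cross([0,0,1],u); r=[]
        B=np.array([p[0],p[1],.012])
        for c,(sx,sy) in corners: r+=list(proj(KT,B+sx*.07*u+sy*.065*v)-c)
        C=np.array([proj(KT,H+Rm@[.0545*np.cos(t),.0545*np.sin(t),.042]) for t in th])
        r+=[C[:,0].min()-ext[0],C[:,0].max()-ext[1],C[:,1].min()-ext[2],C[:,1].max()-ext[3]]
        return np.array(r)
    s=least_squares(res,[.505,.275,.48]); H,Rm,u=frame(s.x)
    return s.x,res(s.x),H,Rm
def rowsinfo(H,Rm,st,turn,dist):
    """delta to put the grasp point at height dist on the head axis, tool turned by turn deg from locked"""
    q=R.from_matrix(Rm)*R.from_euler('z',turn,degrees=True); M=q.as_matrix()
    T=np.stack([-M[:,0],M[:,1],-M[:,2]],1)
    tcp=H+Rm[:,2]*(dist+.1593); cur=R.from_euler('xyz',st["ee_rot"])
    return (tcp-st["eef_pos"])*1e3,np.degrees((R.from_matrix(T)*cur.inv()).as_rotvec()),tcp
E
python3 - <<'E'
from fithead import *
st=arm.get_state(); KT=cam("wrist",st)
img=cv2.imread("pics/w2.png"); g=cv2.cvtColor(img,cv2.COLOR_BGR2GRAY)
# bar
m=np.zeros_like(g); m[200:330,325:375]=(g[200:330,325:375]<60); ys,xs=np.nonzero(m)
print("bar rows",ys.min(),ys.max(),"centre",[(r,xs[ys==r].mean().round(1),np.ptp(xs[ys==r])) for r in (220,240,260,280,300,320)])
p,r,H,Rm=fit(KT,[((273,122),(-1,1)),((416.5,122),(-1,-1))],(273,420.5,185,332),None)
p2,r2,*_=fit(KT,[((273,122),(-1,-1)),((416.5,122),(-1,1))],(273,420.5,185,332),None)
if abs(r2).sum()<abs(r).sum(): print("swap")
print(p,np.round(r,1)); print("hz",Rm[:,2])
for n,P in [("handle",[0,0,.074]),("mid",[0,0,.043]),("end-",[-.038,0,.082]),("end+",[.038,0,.082]),("rimc",[0,0,.042])]: print(n,proj(KT,H+Rm@P).round(1))
for d in(.154,.074): print(d,*[np.round(v,3) for v in rowsinfo(H,Rm,st,0,d)])
E
```

```text
bar rows 215 329 centre [(220, np.float64(348.5), np.int64(17)), (240, np.float64(348.5), np.int64(17)), (260, np.float64(348.0), np.int64(18)), (280, np.float64(347.5), np.int64(17)), (300, np.float64(347.0), np.int64(16)), (320, np.float64(346.0), np.int64(16))]
swap
[ 0.45820524  0.21872855 -2.21299959] [ 25.8  76.2   6.6  26.  -18.3  -2.2  -5.2 -80.8]
hz [0.29948061 0.40038902 0.8660254 ]
handle [348.5 267.3]
mid [337.5 223. ]
end- [369.  285.8]
end+ [328.2 270.8]
rimc [337.2 221.7]
0.154 [173.195 161.108 -11.934] [  -2.866   -3.63  -153.13 ] [0.552 0.344 0.366]
0.074 [149.237 129.076 -81.216] [  -2.866   -3.63  -153.13 ] [0.528 0.312 0.297]
```

Run:
```python
from fithead import *
st=arm.get_state(); KT=cam("wrist",st)
p,r,H,Rm=fit(KT,[((273,122),(-1,-1)),((416.5,122),(-1,1))],(273,420.5,185,332),None)
print(p,np.round(r,1)); print("hz",Rm[:,2])
for n,P in [("handle",[0,0,.074]),("mid",[0,0,.043]),("end-",[-.038,0,.082]),("end+",[.038,0,.082]),("rimc",[0,0,.042])]: print(n,proj(KT,H+Rm@P).round(1))
for d in(.154,.114,.074): print(d,*[np.round(v,3) for v in rowsinfo(H,Rm,st,0,d)])
```

```text
[0.52083483 0.26923148 0.46529254] [-3.2  0.1  3.1  0.5 -0.6  0.7  2.  -2.5]
hz [-0.44684517 -0.22434213  0.8660254 ]
handle [348.7 276.1]
mid [346.6 262. ]
end- [350.5 221.3]
end+ [348.3 335. ]
rimc [346.6 261.6]
0.154 [  2.001  15.882 -11.934] [ 2.092 -2.636  0.266] [0.381 0.199 0.366]
0.114 [ 19.875  24.856 -46.575] [ 2.092 -2.636  0.266] [0.399 0.208 0.332]
0.074 [ 37.749  33.83  -81.216] [ 2.092 -2.636  0.266] [0.417 0.217 0.297]
```

move_arm:
  deltas:
    - [0,4,-3,0.5,-0.7,0]
    - [0,4,-3,0.5,-0.7,0]
    - [0,4,-3,0.5,-0.6,0.3]
    - [0,3,-3,0.6,-0.6,0]
    - [0,0,0,0,0,0]

```text
t: 5.12
eef_pos: [0.3784, 0.198, 0.3652]
ee_rot: [-3.141, 0.522, -2.675]
force: [0.2, -0.7, -0.4]
width: 0.0879
```

```bash
cat > where.py <<'E'
from fithead import *
import sys
HP=[0.52083483,0.26923148,0.46529254]
turn,d,ox=map(float,sys.argv[1:4]); st=arm.get_state(); H,Rm,u=frame(HP)
dt,dr,tcp=rowsinfo(H,Rm,st,turn,d); print("q",st["q"].round(2),"w",st["width"],"F",st["force"].round(1))
loc=Rm.T@(np.array(st["eef_pos"])-H)-[0,0,.1593]; print("grasp pt in head mm",(loc*1e3).round(1))
print("dt",(dt+ox*Rm[:,0]).round(1),"dr",dr.round(2)); print("hx",Rm[:,0].round(3),"hy",Rm[:,1].round(3),"hz",Rm[:,2].round(3))
E
python3 where.py 0 .074 -2.5
```

```text
q [ 0.95 -0.2  -1.    0.7  -0.37 -2.66] w 0.08787319312949213 F [ 0.2 -0.7 -0.4]
grasp pt in head mm [ -2.8   0.3 154.3]
dt [ 36.2  17.9 -69.4] dr [ 0.06 -0.06 -0.08]
hx [0.774 0.389 0.5  ] hy [-0.449  0.894  0.   ] hz [-0.447 -0.224  0.866]
```

move_arm:
  deltas:
    - [9,4.5,-17.4,0,0,0]
    - [9,4.5,-17.3,0,0,0]
    - [9,4.5,-17.3,0,0,0]
    - [9,4.5,-17.3,0,0,0]
    - [0,0,0,0,0,0]

```text
t: 5.53
eef_pos: [0.4303, 0.2184, 0.3163]
ee_rot: [3.134, 0.488, -2.675]
force: [-0.0, 0.0, 1.2]
width: 0.0878
```

```bash
python3 where.py 0 .074 -2.5; python3 -c "
from h import *
save('w3',arm.grab_frame('wrist'))"
```

```text
q [ 0.77 -0.01 -1.01  0.93 -0.16 -2.76] w 0.08777616588079869 F [-0.   0.   1.2]
grasp pt in head mm [20.9 -4.8 84.2]
dt [-15.7  -2.5 -20.5] dr [ 0.56 -2.   -0.32]
hx [0.774 0.389 0.5  ] hy [-0.449  0.894  0.   ] hz [-0.447 -0.224  0.866]
```

View pics/w3.png

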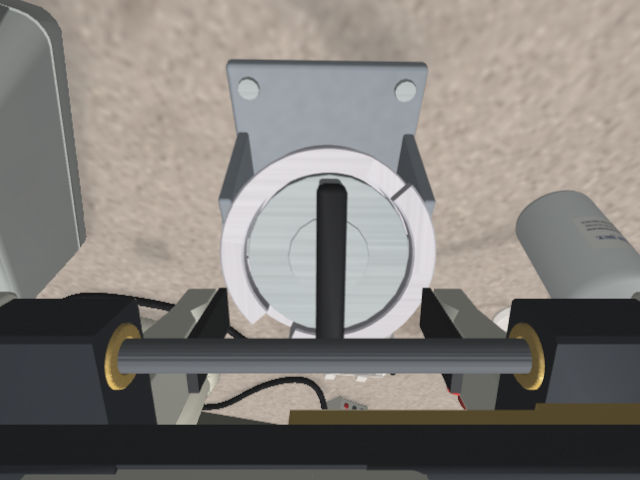

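The wrist image shows the fingers too far up-slope, and q3 sits at its limit of -1.02, so the straight-on pose is out of reach. I'll fit the arm's kinematics from logged states and choose a reachable grasp lean.

```bash
cat > kin.py <<'E'
from h import *
from scipy.optimize import least_squares
def rot(ax,a): return R.from_euler(ax,a).as_matrix()
def fk(q,k,s4):
    h,a1,o1,L2,e2,L3,e3,o3,d5,o5,d6=k
    A=rot('z',q[0]); p=A@[a1,o1,h]; A=A@rot('y',q[1]); p=p+A@[e2,0,L2]
    A=A@rot('y',-q[2]); p=p+A@[L3,0,e3]; A=A@rot('x',s4*q[3]); p=p+A@[0,o3,0]
    A=A@rot('y',-q[4]); p=p+A@[d6,o5,d5]       # x of A = tool z
    A=A@rot('x',q[5])
    return p,A
D=[([-1.01,.359,.0115,0,-1.224,-.288],[.182,-.65,.404],[3.141,0,-2.869]),
([-.190007,.0155955,-.392525,.00021774,-1.162594,-1.108458],[.39087895,-.27053258,.41642841],[-3.14137720,-1.57e-5,-2.86917571]),
([.991,-.215,-.918,.496,-.518,-2.485],[.3781,.1832,.3774],[-3.1264,.4641,-2.6711]),
([.95,-.2,-1.,.7,-.37,-2.66],[.3784,.198,.3652],[-3.141,.522,-2.675])]
E
python3 - <<'E'
from kin import *
st=arm.get_state(); D.append((list(st["q"]),list(st["eef_pos"]),list(st["ee_rot"])))
np.save("cur.npy",np.r_[st["q"],st["eef_pos"],st["ee_rot"]]); print(D[-1])
for s4 in(1,-1):
  # orientation check: tool = A * C const
  Cs=[fk(q,np.zeros(11),s4)[1].T@R.from_euler('xyz',e).as_matrix() for q,_,e in D]
  print(s4,[np.degrees(R.from_matrix(Cs[0].T@c).magnitude()).round(2) for c in Cs]); print(Cs[-1].round(2).tolist())
  f=lambda k:np.concatenate([fk(q,k,s4)[0]-np.array(p) for q,p,_ in D]+[1e-3*k*.2])
  s=least_squares(f,[.2,0,-.19,.4,0,.35,0,0,0,0,.1]); print(s.x.round(4),(f(s.x)[:-11]*1e3).round(1))
E
```

```text
([np.float64(0.7671661430969263), np.float64(-0.015844229823510202), np.float64(-1.0147496667783913), np.float64(0.9260895247027292), np.float64(-0.16592644076209354), np.float64(-2.7578309712744398)], [np.float64(0.4297052543715257), np.float64(0.2175329854015152), np.float64(0.3169048578758692)], [np.float64(3.1339971794816774), np.float64(0.4884166172492228), np.float64(-2.6757742838501866)])
1 [np.float64(0.0), np.float64(94.0), np.float64(159.19), np.float64(164.71), np.float64(177.67)]
[[0.07, 0.25, 0.97], [0.86, -0.5, 0.07], [0.5, 0.83, -0.25]]
[-0.4225  0.3887  0.0009  0.5834  0.0136 -0.1467  0.2787 -0.0963  0.0692
 -0.1006  0.0371] [-11.5  10.1 -10.3  20.4  -8.1  21.  -20.4  12.4  -6.  -19.1  -9.4 -17.7
  26.8  -9.5  13. ]
-1 [np.float64(0.0), np.float64(94.01), np.float64(108.23), np.float64(88.15), np.float64(76.99)]
[[0.0, -0.0, 1.0], [-0.72, -0.69, 0.0], [0.69, -0.72, -0.0]]
[ 0.1624  0.0169 -0.0312  0.6107 -0.007   0.4241  0.0219 -0.0804  0.0166
 -0.0803  0.2087] [-0.  -0.6  0.1 -0.8  0.  -0.1 -0.5  1.2 -1.1  0.1 -0.1  1.7  0.2 -0.6
 -0.5]
```

```bash
sed -i "s/rot('x',q\[5\])/rot('x',-q[5])/" kin.py
cat >> kin.py <<'E'
c=np.load("cur.npy"); D.append((c[:6],c[6:9],c[9:]))
_f=lambda k:np.concatenate([fk(q,k,-1)[0]-np.array(p) for q,p,_ in D]+[1e-4*k])
K_=least_squares(_f,[.16,0,-.03,.61,0,.42,0,-.16,0,0,.2]).x
Cc=R.from_matrix([fk(q,K_,-1)[1].T@R.from_euler('xyz',e).as_matrix() for q,_,e in D]).mean().as_matrix()
LO=np.array([-3.07,-1.43,-1.02,-3.03,-3.05,-3.03])+.03; HI=np.array([3.07,2.12,1.25,1.67,0,3.03])-.03
def ik(tcp,T,seeds):
    out=[]
    for q0 in seeds:
        def f(q):
            p,A=fk(q,K_,-1); return np.r_[(p-tcp)*5,R.from_matrix(T.T@A@Cc).as_rotvec()]
        s=least_squares(f,np.clip(q0,LO+1e-3,HI-1e-3),bounds=(LO,HI),max_nfev=200)
        if np.abs(s.fun).max()<3e-3 and not any(np.abs(s.x-o).max()<.05 for o in out): out.append(s.x)
    return out
E
cat > ikhead.py <<'E'
from kin import *; from fithead import frame
H,Rm,u=frame([0.52083483,0.26923148,0.46529254])
def pose(turn,d,leanx,leany,flip=0,ox=0):
    """tool at bar: part turned by turn deg; leanx: rotation of tool about bar's y (deg)"""
    M=Rm@rot('z',np.radians(turn))
    T0=np.stack([-M[:,0],M[:,1],-M[:,2]],1)
    if flip: T0=T0@np.diag([-1,-1,1])
    L=R.from_rotvec(M[:,1]*np.radians(leanx)).as_matrix()
    T=L@T0; return H+Rm@[ox,0,d]-T[:,2]*.1593,T
if __name__=="__main__":
    rng=np.random.default_rng(0); seeds=[np.array(D[-1][0])]+list(rng.uniform(LO,HI,(25,6)))
    print(K_.round(3),[np.degrees(R.from_matrix((fk(q,K_,-1)[1]@Cc).T@R.from_euler('xyz',e).as_matrix()).magnitude()).round(2) for q,_,e in D],(_f(K_)[:15]*1e3).round(1))
    for lean in(0,8,15,20,25,30):
        for turn,d in((0,.074),(55,.082),(55,.154)):
            print(lean,turn,d,[s.round(2).tolist() for s in ik(*pose(turn,d,lean,0),seeds)])
E
python3 ikhead.py
```

```text
Traceback (most recent call last):
  File "ikhead.py", line 12, in <module>
    print(K_.round(3),[np.degrees(R.from_matrix((fk(q,K_,-1)[1]@Cc).T@R.from_euler('xyz',e).as_matrix()).magnitude()).round(2) for q,_,e in D],(_f(K_)[:15]*1e3).round(1))
                                                                                                                                                ^^
NameError: name '_f' is not defined
```

```bash
sed -i 's/,(_f(K_)\[:15\]\*1e3).round(1))/)/' ikhead.py; time python3 ikhead.py
```

```text
[ 0.162  0.017 -0.031  0.611 -0.007  0.424  0.022 -0.08   0.017 -0.08
  0.209] [np.float64(0.14), np.float64(0.14), np.float64(0.1), np.float64(0.51), np.float64(0.14)]
0 0 0.074 []
0 55 0.082 []
0 55 0.154 [[0.95, -0.19, -0.99, 0.68, -0.38, -1.68]]
8 0 0.074 [[0.9, 0.03, -0.89, 0.49, -0.34, -2.44]]
8 55 0.082 []
8 55 0.154 [[1.04, -0.15, -0.91, 0.63, -0.58, -1.72]]
15 0 0.074 [[0.9, 0.08, -0.71, 0.21, -0.55, -2.17]]
15 55 0.082 [[0.99, 0.04, -0.92, 0.79, -0.53, -1.87]]
15 55 0.154 [[1.1, -0.09, -0.84, 0.6, -0.74, -1.73]]
20 0 0.074 [[0.88, 0.12, -0.6, 0.11, -0.69, -2.07]]
20 55 0.082 [[1.04, 0.08, -0.86, 0.72, -0.65, -1.84]]
20 55 0.154 [[1.13, -0.05, -0.79, 0.57, -0.84, -1.74]]
25 0 0.074 [[0.86, 0.17, -0.5, 0.05, -0.82, -1.99]]
25 55 0.082 [[1.07, 0.12, -0.8, 0.66, -0.76, -1.83]]
25 55 0.154 [[1.15, -0.0, -0.74, 0.55, -0.94, -1.75]]
30 0 0.074 [[0.83, 0.22, -0.41, -0.0, -0.94, -1.94]]
30 55 0.082 [[1.1, 0.17, -0.75, 0.62, -0.86, -1.81]]
30 55 0.154 [[1.17, 0.05, -0.69, 0.53, -1.03, -1.75]]
real	0m27.677s
user	0m27.992s
sys	0m0.138s
```

```bash
cat > plan.py <<'E'
from ikhead import *
def cur():
    st=arm.get_state(); return np.array(st["eef_pos"]),R.from_euler('xyz',st["ee_rot"]).as_matrix(),st
def rows(seq):
    """seq of (tcp,T): print deltas row by row from the present pose, + IK check of the last"""
    p,T,st=cur(); print("q",st["q"].round(2),"F",st["force"].round(1),"w",round(st["width"],4))
    for tc,Tn in seq:
        print([*((tc-p)*1e3).round(1).tolist(),*np.degrees(R.from_matrix(Tn@T.T).as_rotvec()).round(2).tolist()]); p,T=tc,Tn
    print("ik end",[s.round(2).tolist() for s in ik(*seq[-1],[st["q"]])])
def loc(lean,flip=0):
    """grasp point in head frame (mm) and orientation error to nearest turn"""
    p,T,st=cur(); g=p+T[:,2]*.1593; b=T[:,1]*(1-2*flip); l=Rm.T@b
    print("grasp in head mm",((Rm.T@(g-H))*1e3).round(1),"bar turn deg",np.degrees(np.arctan2(-l[0],l[1])).round(2),"y tilt",np.degrees(np.arcsin(l[2])).round(2),
          "lean",np.degrees(np.arcsin(np.cross(-T[:,2],Rm[:,2])@b)).round(2),"w",round(st["width"],4),"F",st["force"].round(1),"M",st["moment"].round(2),"t",round(st["t"],2))
E
python3 - <<'E'
from plan import *
loc(0)
rows([pose(0,.074,20,0,0,-.0025)])
E
```

```text
grasp in head mm [14.7 -4.1 85.3] bar turn deg 0.01 y tilt 0.45 lean -2.02 w 0.0879 F [-0. -1. -0.] M [-0.81  1.42 -0.04] t 5.58
q [ 0.77 -0.02 -1.01  0.93 -0.17 -2.76] F [-0. -1. -0.] w 0.0879
[31.4, 21.7, -2.2, -8.44, 15.88, -0.17]
ik end [[0.88, 0.12, -0.6, 0.11, -0.69, -2.07]]
```

move_arm:
  deltas:
    - [6,4,0,-1.7,3.2,0]
    - [6,4,0,-1.7,3.2,0]
    - [6,4,0,-1.7,3.2,0]
    - [6,4,-1,-1.7,3.2,0]
    - [6,4,-1,-1.7,3.1,0]

```text
t: 6.0
eef_pos: [0.4599, 0.2324, 0.3212]
ee_rot: [-3.134, 0.242, -2.674]
force: [1.1, -0.6, 0.6]
width: 0.088
```

```bash
sed -i 's/np.cross(-T\[:,2\],Rm\[:,2\])/np.cross(T[:,2],Rm[:,2])/' plan.py; sed -i 's/np.cross(T\[:,2\],Rm/-np.cross(-T[:,2],Rm/' plan.py
python3 - <<'E'
from plan import *
loc(0)
rows([pose(0,.074,20,0,0,-.0025)])
save('w4',arm.grab_frame('wrist'))
E
```

```text
grasp in head mm [ 7.3 -6.7 78.4] bar turn deg 0.26 y tilt -0.35 lean 16.14 w 0.088 F [ 1.1 -0.6  0.6] M [-0.41  0.51 -0.09] t 6.0
q [ 0.89  0.1  -0.63  0.18 -0.63 -2.12] F [ 1.1 -0.6  0.6] w 0.088
[1.2, 6.8, -6.5, -1.35, 3.64, -0.06]
ik end [[0.88, 0.12, -0.6, 0.11, -0.69, -2.07]]
```

View pics/w4.png

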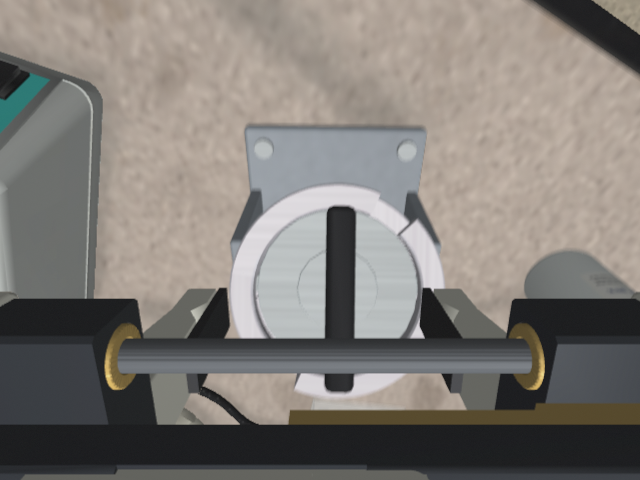

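Wrist view: the bar runs from (341,206) to (339,390) and lies between the open fingers, about 7 mm off centre as computed. Moving to the grasp pose.

move_arm:
  deltas:
    - [0.6,3.4,-3.2,-0.7,1.8,0]
    - [0.6,3.4,-3.3,-0.7,1.8,0]
    - [0,0,0,0,0,0]
    - [0,0,0,0,0,0]
    - [0,0,0,0,0,0]

```text
t: 6.47
eef_pos: [0.4618, 0.2375, 0.3139]
ee_rot: [-3.136, 0.179, -2.677]
force: [0.3, -0.4, 0.3]
width: 0.088
```

Run:
```python
from plan import *
loc(0)
img=arm.grab_frame("wrist"); p,T,st=cur(); KT=cam("wrist",st); g=img.max(2)
for ox in(-.0025,0): print("pred ends",[proj(KT,H+Rm@[x+ox,0,.082]).round(1) for x in(-.038,.038)])
m=np.zeros(g.shape,bool); m[150:400,300:380]=g[150:400,300:380]<70
for r in (220,260,300,320): xs=np.nonzero(m[r])[0]; print(r,xs.mean() if len(xs) else None)
xs=np.nonzero(m[150:330].any(1))[0]; print("top row",xs.min()+150)
rows([pose(0,.074,20,0,0,-.0025)])
```

```text
grasp in head mm [-2.4 -2.7 73.2] bar turn deg 0.08 y tilt -0.28 lean 19.74 w 0.088 F [ 0.3 -0.4  0.3] M [-0.29  0.53  0.  ] t 6.47
pred ends [array([330.5, 231.8]), array([330.3, 432.1])]
pred ends [array([330.5, 238.3]), array([330.2, 438.9])]
220 None
260 330.0
300 329.5
320 329.0
top row 230
q [ 0.88  0.13 -0.58  0.12 -0.7  -2.07] F [-0.2  0.7  0.3] w 0.0877
[-0.7, 1.9, 0.8, 0.15, 0.36, 0.07]
ik end [[0.88, 0.12, -0.6, 0.11, -0.69, -2.07]]
```

Prediction and picture agree to within 1 px across the bar. Correcting the last 2 mm and gripping.

move_arm:
  deltas:
    - [-0.9,2.3,0.6,0,0.3,0]
    - [0,0,0,0,0,0]
    - [0,0,0,0,0,0]
    - [0,0,0,0,0,0]
    - [0,0,0,0,0,0]

```text
t: 6.93
eef_pos: [0.4614, 0.24, 0.3143]
ee_rot: [-3.139, 0.173, -2.677]
force: [-0.6, 1.1, -1.1]
width: 0.0877
```

move_arm:
  deltas:
    - [0,0,0,0,0,0]
    - [0,0,0,0,0,0]
    - [0,0,0,0,0,0]
    - [0,0,0,0,0,0]
    - [0,0,0,0,0,0]
  claw: 255
  squeeze: 40

```text
t: 7.35
eef_pos: [0.4614, 0.2401, 0.3142]
ee_rot: [-3.139, 0.173, -2.677]
force: [-0.6, -0.5, -0.4]
width: 0.0599
```

move_arm:
  deltas:
    - [0,0,0,0,0,0]
    - [0,0,0,0,0,0]
    - [0,0,0,0,0,0]
    - [0,0,0,0,0,0]
    - [0,0,0,0,0,0]

```text
t: 7.77
eef_pos: [0.4614, 0.2401, 0.3142]
ee_rot: [-3.139, 0.173, -2.677]
force: [-0.1, 0.5, 0.1]
width: 0.0264
```

Run:
```python
from plan import *
loc(0)
print("lift 8 + centre 2.5hx", ((Rm@[.0025,0,.008])*1e3).round(2))
```

```text
grasp in head mm [-2.4  0.1 73.3] bar turn deg 0.02 y tilt -0.19 lean 20.08 w 0.0264 F [-0.1  0.5  0.1] M [-0.21  0.54 -0.07] t 7.77
lift 8 + centre 2.5hx [-1.64 -0.82  8.18]
```

move_arm:
  deltas:
    - [0,0,0,0,0,0]
    - [0,0,0,0,0,0]
    - [0,0,0,0,0,0]
    - [0,0,0,0,0,0]
    - [0,0,0,0,0,0]

```text
t: 8.18
eef_pos: [0.4614, 0.2401, 0.3142]
ee_rot: [-3.139, 0.173, -2.677]
force: [-0.6, -0.8, -0.2]
width: 0.0118
```

move_arm:
  deltas:
    - [-0.4,-0.2,2,0,0,0]
    - [-0.4,-0.2,2,0,0,0]
    - [-0.4,-0.2,2,0,0,0]
    - [-0.4,-0.2,2.2,0,0,0]
    - [0,0,0,0,0,0]

```text
t: 8.6
eef_pos: [0.4598, 0.2393, 0.3229]
ee_rot: [-3.139, 0.174, -2.677]
force: [-0.5, -0.6, -3.0]
width: 0.0118
```

Run:
```python
from plan import *
loc(0)
print("turn 57 at d .0815, 10 rows")
rows([pose(t,.0815,20,0,0,0) for t in np.linspace(5.6,56,10)])
```

```text
grasp in head mm [ 0.4  0.2 81.7] bar turn deg 0.02 y tilt -0.18 lean 20.05 w 0.0118 F [-0.5 -0.6 -3. ] M [-0.34  0.73 -0.06] t 8.6
turn 57 at d .0815, 10 rows
q [ 0.89  0.12 -0.56  0.11 -0.73 -2.07] F [-0.5 -0.6 -3. ] w 0.0118
[-2.6, 3.9, -0.6, -2.34, -1.22, 4.92]
[-3.0, 4.4, -0.4, -2.5, -1.26, 4.85]
[-3.3, 4.1, -0.6, -2.5, -1.26, 4.85]
[-3.6, 3.8, -0.9, -2.5, -1.26, 4.85]
[-3.9, 3.4, -1.1, -2.5, -1.26, 4.85]
[-4.2, 3.0, -1.4, -2.5, -1.26, 4.85]
[-4.4, 2.6, -1.6, -2.5, -1.26, 4.85]
[-4.5, 2.2, -1.8, -2.5, -1.26, 4.85]
[-4.7, 1.7, -2.0, -2.5, -1.26, 4.85]
[-4.7, 1.2, -2.1, -2.5, -1.26, 4.85]
ik end [[1.04, 0.08, -0.87, 0.73, -0.64, -1.84]]
```

move_arm:
  deltas:
    - [-2.6,3.9,-0.6,-2.34,-1.22,4.92]
    - [-3,4.4,-0.4,-2.5,-1.26,4.85]
    - [-3.3,4.1,-0.6,-2.5,-1.26,4.85]
    - [-3.6,3.8,-0.9,-2.5,-1.26,4.85]
    - [-3.9,3.4,-1.1,-2.5,-1.26,4.85]

```text
t: 9.02
eef_pos: [0.4432, 0.2593, 0.3189]
ee_rot: [-2.901, 0.118, -2.212]
force: [0.0, -0.7, -2.2]
width: 0.0115
```

Run:
```python
from plan import *
loc(0)
rows([pose(t,.0815,20,0,0,0) for t in np.linspace(33,55.5,5)])
```

```text
grasp in head mm [ 0.   0.1 81.1] bar turn deg 28.27 y tilt -0.0 lean 20.0 w 0.0115 F [ 0.  -0.7 -2.2] M [ 0.17  1.2  -0.03] t 9.02
q [ 0.99  0.11 -0.7   0.39 -0.7  -1.93] F [ 0.  -0.7 -2.2] w 0.0115
[-3.7, 2.4, -0.8, -2.11, -1.06, 4.1]
[-4.4, 2.7, -1.6, -2.51, -1.26, 4.87]
[-4.5, 2.2, -1.8, -2.51, -1.26, 4.87]
[-4.7, 1.7, -2.0, -2.51, -1.26, 4.87]
[-4.7, 1.2, -2.1, -2.51, -1.26, 4.87]
ik end [[1.04, 0.08, -0.87, 0.73, -0.64, -1.84]]
```

move_arm:
  deltas:
    - [-3.7,2.4,-0.8,-2.1,-1.06,4.1]
    - [-4.4,2.7,-1.6,-2.5,-1.26,4.87]
    - [-4.5,2.2,-1.8,-2.5,-1.26,4.87]
    - [-4.7,1.7,-2,-2.5,-1.26,4.87]
    - [-4.7,1.2,-2.1,-2.5,-1.26,4.87]

```text
t: 9.43
eef_pos: [0.421, 0.2696, 0.3105]
ee_rot: [-2.717, -0.029, -1.789]
force: [-0.8, -0.2, -1.9]
width: 0.0117
```

Run:
```python
from plan import *
loc(0)
rows([pose(55,.085,20,0,0,0)]+[pose(55,d,20,0,0,0) for d in np.linspace(.095,.165,8)])
```

```text
grasp in head mm [-0.2  0.4 81.4] bar turn deg 55.49 y tilt 0.03 lean 19.92 w 0.0117 F [-0.8 -0.2 -1.9] M [ 0.43  1.72 -0.07] t 9.43
q [ 1.03  0.09 -0.87  0.74 -0.63 -1.85] F [-0.8 -0.2 -1.9] w 0.0117
[-0.9, -1.0, 3.4, 0.14, 0.1, -0.47]
[-4.5, -2.2, 8.7, 0.0, 0.0, 0.0]
[-4.5, -2.2, 8.7, 0.0, 0.0, 0.0]
[-4.5, -2.2, 8.7, 0.0, 0.0, 0.0]
[-4.5, -2.2, 8.7, 0.0, 0.0, 0.0]
[-4.5, -2.2, 8.7, 0.0, 0.0, 0.0]
[-4.5, -2.2, 8.7, 0.0, 0.0, 0.0]
[-4.5, -2.2, 8.7, 0.0, 0.0, 0.0]
[-4.5, -2.2, 8.7, 0.0, 0.0, 0.0]
ik end [[1.15, -0.07, -0.78, 0.56, -0.88, -1.73]]
```

Turned 55.5° with no resistance. Pulling out along the head axis.

move_arm:
  deltas:
    - [-1,-1,3.4,0.1,0.1,-0.4]
    - [-4.5,-2.2,8.7,0,0,0]
    - [-4.5,-2.2,8.7,0,0,0]
    - [-4.5,-2.2,8.7,0,0,0]
    - [-4.5,-2.2,8.7,0,0,0]

```text
t: 9.85
eef_pos: [0.4023, 0.2591, 0.3495]
ee_rot: [-2.723, -0.024, -1.805]
force: [0.5, -1.0, -1.8]
width: 0.0118
```

move_arm:
  deltas:
    - [-5,-2.5,9.7,0,0,0]
    - [-6.7,-3.3,13,0,0,0]
    - [-6.7,-3.3,13,0,0,0]
    - [-6.7,-3.3,13,0,0,0]
    - [0,0,0,0,0,0]

```text
t: 10.27
eef_pos: [0.3768, 0.2469, 0.4001]
ee_rot: [-2.722, -0.02, -1.803]
force: [0.4, 2.3, -2.4]
width: 0.0118
```

Run:
```python
from plan import *
loc(0)
p,T,st=cur(); print(p,T.round(3).tolist(),st["q"].round(2))
# options to park the cover flat: part axis vertical; tool leaned 20deg in bar plane, for various bar headings
B=np.array([.466,-.349]); z=.006+.070
def park(xy,yaw,d,lean=20):
    M=rot('z',yaw); T0=np.stack([-M[:,0],M[:,1],-M[:,2]],1)
    T=R.from_rotvec(M[:,1]*np.radians(lean)).as_matrix()@T0
    return np.r_[xy,d]-T[:,2]*.1593,T
for a in range(-180,180,30):
    r=[ik(*park(B,np.radians(a),zz),[st["q"],np.array([0,.3,-.3,0,-1.1,-1.])]) for zz in (z,)]
    print(a,[x.round(2).tolist() for x in r[0]],park(B,np.radians(a),z)[0].round(3))
```

```text
grasp in head mm [  1.1   0.7 183.7] bar turn deg 54.52 y tilt -0.02 lean 19.81 w 0.0118 F [ 0.4  2.3 -2.4] M [0.67 1.9  0.09] t 10.27
[0.37681036 0.24688688 0.40010887] [[-0.23, -0.89, 0.392], [-0.973, 0.202, -0.112], [0.02, -0.408, -0.913]] [ 1.16 -0.09 -0.77  0.54 -0.9  -1.73]
-180 [[-0.4, 0.27, -0.57, -0.32, -0.43, 2.25]] [ 0.412 -0.349  0.226]
-150 [[-0.52, 0.34, -0.39, -0.46, -0.72, 2.95]] [ 0.419 -0.376  0.226]
-120 [[-0.55, 0.42, -0.25, -0.43, -0.95, -2.86]] [ 0.439 -0.396  0.226]
-90 [[-0.51, 0.49, -0.15, -0.33, -1.13, -2.46]] [ 0.466 -0.403  0.226]
-60 [[-0.44, 0.54, -0.1, -0.21, -1.22, -2.08]] [ 0.493 -0.396  0.226]
-30 [[-0.35, 0.55, -0.14, -0.06, -1.23, -1.72]] [ 0.513 -0.376  0.226]
0 [[-0.25, 0.52, -0.25, 0.09, -1.14, -1.37]] [ 0.52  -0.349  0.226]
30 [[-0.17, 0.46, -0.42, 0.27, -0.98, -1.06]] [ 0.513 -0.322  0.226]
60 [[-0.13, 0.37, -0.63, 0.47, -0.76, -0.77]] [ 0.493 -0.302  0.226]
90 [[-0.18, 0.29, -0.84, 0.76, -0.51, -0.5]] [ 0.466 -0.295  0.226]
120 [[-0.37, 0.22, -0.98, 1.19, -0.23, -0.25]] [ 0.439 -0.302  0.226]
150 [[-0.43, 0.22, -0.99, 0.96, -0.04, 0.52]] [ 0.419 -0.322  0.226]
```

```bash
cat >> plan.py <<'E'
from scipy.spatial.transform import Slerp
def level(heading,lean=20,flip=0):
    M=rot('z',np.radians(heading)); T0=np.stack([-M[:,0],M[:,1],-M[:,2]],1)
    if flip: T0=T0@np.diag([-1,-1,1])
    return R.from_rotvec(M[:,1]*np.radians(lean)).as_matrix()@T0
def path(keys):
    """keys: (grasp point, tool R, rows); interpolates grasp point and rotation"""
    p,T,_=cur(); g=p+T[:,2]*.1593; out=[]
    for g1,T1,n in keys:
        S=Slerp([0,1],R.from_matrix([T,T1]))
        for s in np.arange(1,n+1)/n:
            Ts=S(s).as_matrix(); out.append((g+(np.array(g1)-g)*s-Ts[:,2]*.1593,Ts))
        g,T=np.array(g1),T1
    return out
E
python3 - <<'E'
from plan import *
seq=path([((.425,.03,.32),level(30),10),((.466,-.349,.20),level(-20),12)])
rows(seq)
for i in (9,): print([s.round(2).tolist() for s in ik(*seq[i],[arm.get_state()["q"]])])
for n,xy in(("scene",[378.2,198.6]),("side",[347.8,200.7])): print(n,atz(cam(n),xy,0).round(3))
E
```

```text
q [ 1.16 -0.09 -0.77  0.54 -0.9  -1.73] F [ 0.4  2.3 -2.4] w 0.0118
[8.3, -14.7, 9.6, -0.07, 3.11, -5.0]
[8.9, -15.6, 9.1, -0.07, 3.11, -5.0]
[9.4, -16.5, 8.5, -0.07, 3.11, -5.0]
[9.7, -17.4, 7.9, -0.07, 3.11, -5.0]
[10.0, -18.4, 7.3, -0.07, 3.11, -5.0]
[10.1, -19.4, 6.7, -0.07, 3.11, -5.0]
[10.1, -20.4, 6.0, -0.07, 3.11, -5.0]
[9.9, -21.4, 5.4, -0.07, 3.11, -5.0]
[9.7, -22.4, 4.8, -0.07, 3.11, -5.0]
[9.3, -23.4, 4.2, -0.07, 3.11, -5.0]
[5.3, -35.1, -10.0, -0.0, -0.0, -4.17]
[5.0, -35.2, -10.0, -0.0, 0.0, -4.17]
[4.7, -35.3, -10.0, 0.0, -0.0, -4.17]
[4.5, -35.4, -10.0, 0.0, -0.0, -4.17]
[4.2, -35.5, -10.0, -0.0, 0.0, -4.17]
[3.9, -35.5, -10.0, 0.0, -0.0, -4.17]
[3.6, -35.5, -10.0, -0.0, 0.0, -4.17]
[3.3, -35.5, -10.0, 0.0, -0.0, -4.17]
[3.0, -35.5, -10.0, -0.0, -0.0, -4.17]
[2.8, -35.5, -10.0, 0.0, -0.0, -4.17]
[2.5, -35.4, -10.0, 0.0, -0.0, -4.17]
[2.2, -35.4, -10.0, 0.0, 0.0, -4.17]
ik end [[-0.31, 0.44, -0.01, -0.01, -1.47, -1.6]]
[[0.53, 0.11, -0.17, -0.0, -1.63, -1.58]]
scene [ 0.66  -0.243  0.   ]
side [ 0.643 -0.257  0.   ]
```

move_arm:
  deltas:
    - [8.3,-14.7,9.6,0,3.1,-5]
    - [8.9,-15.6,9.1,0,3.1,-5]
    - [9.4,-16.5,8.5,0,3.1,-5]
    - [9.7,-17.4,7.9,0,3.1,-5]
    - [10,-18.4,7.3,0,3.1,-5]

```text
t: 10.68
eef_pos: [0.4238, 0.1644, 0.4401]
ee_rot: [-2.969, -0.14, -2.224]
force: [0.9, -0.4, -2.4]
width: 0.0116
```

move_arm:
  deltas:
    - [10.1,-19.4,6.7,0,3.1,-5]
    - [10.1,-20.4,6,0,3.1,-5]
    - [9.9,-21.4,5.4,0,3.1,-5]
    - [9.7,-22.4,4.8,0,3.1,-5]
    - [9.3,-23.4,4.2,0,3.1,-5]

```text
t: 11.1
eef_pos: [0.4736, 0.0569, 0.4668]
ee_rot: [3.132, -0.343, -2.618]
force: [0.5, 0.4, -2.9]
width: 0.0114
```

move_arm:
  deltas:
    - [5.3,-35.1,-10,0,0,-4.2]
    - [5,-35.2,-10,0,0,-4.2]
    - [4.7,-35.3,-10,0,0,-4.2]
    - [4.5,-35.4,-10,0,0,-4.2]
    - [4.2,-35.5,-10,0,0,-4.2]

```text
t: 11.52
eef_pos: [0.4969, -0.1207, 0.4158]
ee_rot: [3.134, -0.341, -2.986]
force: [0.8, 0.4, -1.7]
width: 0.0119
```

move_arm:
  deltas:
    - [3.9,-35.5,-10,0,0,-4.2]
    - [3.6,-35.5,-10,0,0,-4.2]
    - [3.3,-35.5,-10,0,0,-4.2]
    - [3,-35.5,-10,0,0,-4.2]
    - [2.8,-35.5,-10,0,0,-4.2]

```text
t: 11.93
eef_pos: [0.5134, -0.2985, 0.3655]
ee_rot: [3.134, -0.342, 2.931]
force: [1.6, 0.5, -1.5]
width: 0.0115
```

Run:
```python
from plan import *
rows(path([((.466,-.349,.15),level(-20),6)])); p,T,st=cur(); print("grasp",p+T[:,2]*.1593)
for n in("scene","side"):
    f=arm.grab_frame(n); KT=cam(n)
    for x in arm.masks_of("dock_b",n)[:3]:
        P=x["pixels"]; cs,_=cv2.findContours(P.astype(np.uint8),cv2.RETR_EXTERNAL,cv2.CHAIN_APPROX_NONE)
        c=max(cs,key=len)[:,0,:]; W=np.array([atz(KT,q,.014)[:2] for q in c],np.float32); print(n,round(x["score"],2),x["xy"],cv2.minEnclosingCircle(W),np.round(cv2.fitEllipse(W)[0],4))
    print([ (np.round(x["xy"],1).tolist(),round(x["score"],2),atz(KT,x["xy"],0).round(4).tolist()) for x in arm.spot_point("dock_b",n)[:3]])
    if n=="side": save("s2",f)
```

```text
q [-0.2   0.37 -0.09 -0.01 -1.45 -1.58] F [ 1.6  0.5 -1.5] w 0.0115
[0.7, -11.5, -11.0, -0.05, 0.09, -1.29]
[0.7, -11.5, -11.0, -0.05, 0.09, -1.29]
[0.6, -11.5, -11.0, -0.05, 0.09, -1.29]
[0.6, -11.5, -11.0, -0.05, 0.09, -1.29]
[0.6, -11.5, -11.0, -0.05, 0.09, -1.29]
[0.6, -11.5, -11.0, -0.05, 0.09, -1.29]
ik end [[-0.31, 0.48, -0.08, -0.01, -1.36, -1.6]]
grasp [ 0.46148114 -0.28610747  0.21540829]
scene 0.49 [383.8, 250.1] ((0.47359907627105713, -0.11636561155319214), 0.0191836915910244) [ 0.4726 -0.1158]
[([259.9, 293.4], 0.36, [0.5422, 0.2445, 0.0])]
side 0.93 [411.3, 200.3] ((0.46298351883888245, -0.34753066301345825), 0.05857082083821297) [ 0.4641 -0.3474]
side 0.56 [396.9, 242.2] ((0.4691917896270752, -0.13496708869934082), 0.0402958057820797) [ 0.4709 -0.1306]
side 0.55 [307.0, 191.8] ((0.7764441967010498, -0.22353599965572357), 0.18806509673595428) [ 0.786  -0.2298]
[([385.7, 237.8], 0.64, [0.4497, -0.1582, 0.0])]
```

View pics/s2.png

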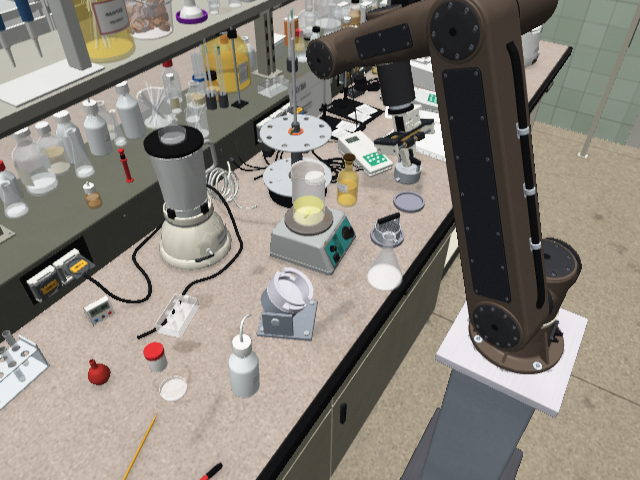

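Side view: the head is empty, the cover is in the gripper at (407,172), and the empty ring is at (409,202) → (0.4655,-0.3485). Lowering.

move_arm:
  deltas:
    - [0.7,-13.8,-13.1,0,0.1,-1.55]
    - [0.7,-13.8,-13.1,0,0.1,-1.55]
    - [0.7,-13.8,-13.1,0,0.1,-1.55]
    - [0.7,-13.8,-13.1,0,0.1,-1.55]
    - [0.7,-13.8,-13.1,0,0.1,-1.55]

```text
t: 12.65
eef_pos: [0.5164, -0.3669, 0.2996]
ee_rot: [3.139, -0.352, 2.797]
force: [-0.4, 0.1, -1.6]
width: 0.0118
```

Run:
```python
from plan import *
rows(path([((.4655,-.3485,.09),level(-20),5),((.4655,-.3485,.0755),level(-20),5)])); p,T,st=cur(); print("grasp",p+T[:,2]*.1593,p)
```

```text
q [-0.31  0.48 -0.07 -0.01 -1.37 -1.6 ] F [-0.4  0.1 -1.6] w 0.0118
[0.1, -0.1, -12.0, -0.04, -0.02, -0.04]
[0.1, -0.1, -12.0, -0.04, -0.02, -0.04]
[0.1, -0.1, -12.0, -0.04, -0.02, -0.04]
[0.1, -0.1, -12.0, -0.04, -0.02, -0.04]
[0.1, -0.1, -12.0, -0.04, -0.02, -0.04]
[0.0, 0.0, -2.9, 0.0, 0.0, 0.0]
[0.0, 0.0, -2.9, 0.0, 0.0, 0.0]
[0.0, 0.0, -2.9, 0.0, 0.0, 0.0]
[0.0, 0.0, -2.9, 0.0, 0.0, 0.0]
[0.0, 0.0, -2.9, 0.0, 0.0, 0.0]
ik end [[-0.31, 0.54, -0.17, -0.01, -1.21, -1.6]]
grasp [ 0.46492341 -0.34786849  0.15004843] [ 0.51643889 -0.36687852  0.29958526]
```

move_arm:
  deltas:
    - [0.1,-0.1,-12,0,0,0]
    - [0.1,-0.1,-12,0,0,0]
    - [0.1,-0.1,-12,0,0,0]
    - [0.1,-0.1,-12,0,0,0]
    - [0.1,-0.1,-12,0,0,0]

```text
t: 13.07
eef_pos: [0.517, -0.366, 0.2403]
ee_rot: [3.139, -0.351, 2.8]
force: [0.2, 0.1, -2.9]
width: 0.0117
```

move_arm:
  deltas:
    - [0,0,-2.8,0,0,0]
    - [0,0,-2.8,0,0,0]
    - [0,0,-2.8,0,0,0]
    - [0,0,-2.8,0,0,0]
    - [0,0,-2.8,0,0,0]

```text
t: 13.48
eef_pos: [0.5173, -0.3662, 0.2279]
ee_rot: [3.139, -0.35, 2.8]
force: [-0.7, -0.2, -2.8]
width: 0.0117
```

Run:
```python
from plan import *
p,T,st=cur(); print("grasp",(p+T[:,2]*.1593).round(4),"F",st["force"].round(1),st["moment"].round(2),st["width"])
f=arm.grab_frame("side"); save("s3",cv2.resize(f[140:260,340:480],None,fx=4,fy=4,interpolation=cv2.INTER_CUBIC))
```

```text
grasp [ 0.466  -0.3475  0.0782] F [-0.7 -0.2 -2.8] [-0.53 -1.41 -0.02] 0.011738688720725242
```

View pics/s3.png

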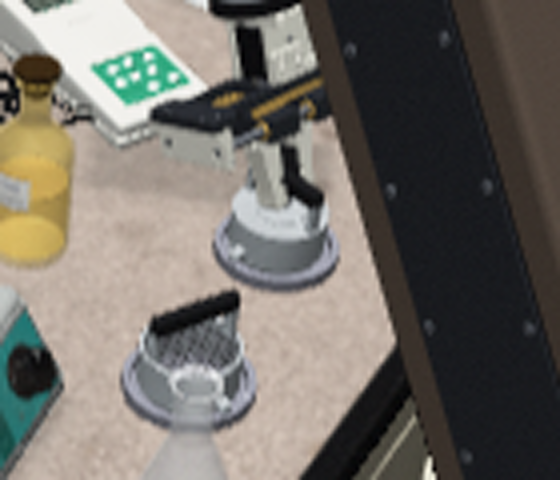

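The cover sits concentrically in the ring, just above the floor. Lowering the last 3 mm.

move_arm:
  deltas:
    - [0,0,-1,0,0,0]
    - [0,0,-1,0,0,0]
    - [0,0,-0.8,0,0,0]
    - [0,0,0,0,0,0]
    - [0,0,0,0,0,0]

```text
t: 13.95
eef_pos: [0.5171, -0.3662, 0.2249]
ee_rot: [3.139, -0.35, 2.8]
force: [-0.2, -0.4, -1.5]
width: 0.0119
```

move_arm:
  deltas:
    - [0,0,-0.4,0,0,0]
    - [0,0,0,0,0,0]
    - [0,0,0,0,0,0]
    - [0,0,0,0,0,0]
    - [0,0,0,0,0,0]

```text
t: 14.37
eef_pos: [0.5173, -0.3663, 0.2248]
ee_rot: [3.139, -0.35, 2.8]
force: [0.8, 0.3, 3.7]
width: 0.0117
```

move_arm:
  deltas:
    - [0,0,0,0,0,0]
    - [0,0,0,0,0,0]
    - [0,0,0,0,0,0]
    - [0,0,0,0,0,0]
    - [0,0,0,0,0,0]
  claw: 0

```text
t: 14.78
eef_pos: [0.5168, -0.3662, 0.2239]
ee_rot: [3.139, -0.351, 2.799]
force: [-0.5, -0.3, 0.2]
width: 0.0398
```

move_arm:
  deltas:
    - [0,0,0,0,0,0]
    - [3,-1,9,0,0,0]
    - [5,-2,15,0,0,0]
    - [6,-2,18,0,0,0]
    - [6,-2,18,0,0,0]

```text
t: 15.2
eef_pos: [0.5373, -0.3734, 0.2855]
ee_rot: [3.139, -0.351, 2.8]
force: [0.4, -0.4, -0.1]
width: 0.0727
```

Run:
```python
from plan import *
p,T,st=cur(); print("tcp",p.round(4),"q",st["q"].round(2),"w",st["width"])
f=arm.grab_frame("wrist"); save("w5",f); KT=cam("wrist",st)
for t,z in(("cover_mid",.045),("cover_handle",.076),("dock_b",0),("sieve_handle",.076)):
    for x in arm.spot_point(t,"wrist")[:2]: print(t,np.round(x["xy"],1),round(x["score"],2),atz(KT,x["xy"],z).round(4))
# lugs of the sieve seen in the first overview picture (tops at z .006+.010+.008)
D1=dict(eef_pos=[.39087895,-.27053258,.41642841],ee_rot=[-3.14137720,0,-2.86917571]); K1=cam("wrist",D1)
a,b=atz(K1,[443,257],.024),atz(K1,[378,315],.024); print("lugs",a.round(3),b.round(3),"mid",((a+b)/2).round(3),"dist",np.linalg.norm(a-b).round(3),"lug az",np.degrees(np.arctan2(*(a-b)[1::-1])).round(1))
```

```text
tcp [ 0.5373 -0.3734  0.2855] q [-0.31  0.53 -0.03 -0.01 -1.37 -1.59] w 0.07272870707290484
cover_mid [324.9 268.3] 0.66 [ 0.4662 -0.3453  0.045 ]
dock_b [546.9 168.7] 0.87 [ 0.4525 -0.1573  0.    ]
dock_b [587.4 154. ] 0.21 [ 0.4523 -0.1234  0.    ]
sieve_handle [619.2 134.7] 0.63 [ 0.4501 -0.1593  0.076 ]
lugs [ 0.409 -0.137  0.024] [ 0.49  -0.181  0.024] mid [ 0.45  -0.159  0.024] dist 0.092 lug az 151.7
```

Run:
```python
from plan import *
seq=path([((.47,-.30,.19),level(5,18),4),((.450,-.159,.19),level(62,18),10)])
rows(seq)
st=arm.get_state()
for h in(62,): print("grasp",[s.round(2).tolist() for s in ik(np.array([.45,-.159,.075])-level(h,18)[:,2]*.1593,level(h,18),[st["q"],np.array([-.1,.3,-.6,.4,-.8,-.8])])])
for t,d in((55,.16),(55,.082),(0,.074)): print(t,d,[s.round(2).tolist() for s in ik(*pose(t,d,18,0),[np.array([1,0,-.8,.6,-.7,-1.8]),np.array([.9,.1,-.6,.1,-.7,-2.])])])
```

```text
q [-0.31  0.53 -0.03 -0.01 -1.37 -1.59] F [-0.  -0.1 -1.2] w 0.0868
[-3.5, 19.4, 14.3, -0.11, -0.52, 6.17]
[-4.1, 19.4, 14.3, -0.11, -0.52, 6.17]
[-4.8, 19.3, 14.3, -0.11, -0.52, 6.17]
[-5.4, 19.2, 14.3, -0.11, -0.52, 6.17]
[-2.7, 18.9, 0.0, 0.0, -0.0, 5.7]
[-3.1, 18.9, -0.0, -0.0, 0.0, 5.7]
[-3.6, 18.7, 0.0, 0.0, -0.0, 5.7]
[-4.1, 18.5, 0.0, 0.0, 0.0, 5.7]
[-4.5, 18.3, 0.0, -0.0, -0.0, 5.7]
[-4.9, 18.0, 0.0, 0.0, -0.0, 5.7]
[-5.3, 17.7, 0.0, -0.0, 0.0, 5.7]
[-5.6, 17.4, 0.0, 0.0, -0.0, 5.7]
[-5.9, 17.0, -0.0, -0.0, 0.0, 5.7]
[-6.2, 16.6, 0.0, -0.0, -0.0, 5.7]
ik end [[0.26, 0.13, -0.57, 0.25, -1.1, -0.89]]
grasp [[0.25, 0.27, -0.75, 0.33, -0.79, -0.99]]
55 0.16 [[1.13, -0.08, -0.81, 0.57, -0.82, -1.73]]
55 0.082 [[1.02, 0.06, -0.89, 0.75, -0.6, -1.85]]
0 0.074 [[0.89, 0.11, -0.64, 0.14, -0.64, -2.1]]
```

move_arm:
  deltas:
    - [-3.5,19.4,14.3,0,-0.5,6.2]
    - [-4.1,19.4,14.3,0,-0.5,6.2]
    - [-4.8,19.3,14.3,0,-0.5,6.2]
    - [-5.4,19.2,14.3,0,-0.5,6.2]
    - [-2.7,18.9,0,0,0,5.7]

```text
t: 15.87
eef_pos: [0.5162, -0.2764, 0.3436]
ee_rot: [3.136, -0.314, -2.945]
force: [1.1, -0.4, 1.0]
width: 0.0879
```

move_arm:
  deltas:
    - [-3.1,18.9,0,0,0,5.7]
    - [-3.6,18.7,0,0,0,5.7]
    - [-4.1,18.5,0,0,0,5.7]
    - [-4.5,18.3,0,0,0,5.7]
    - [-4.9,18,0,0,0,5.7]

```text
t: 16.28
eef_pos: [0.4957, -0.1837, 0.3408]
ee_rot: [3.133, -0.318, -2.447]
force: [0.4, -0.6, -1.4]
width: 0.0878
```

move_arm:
  deltas:
    - [-5.3,17.7,0,0,0,5.7]
    - [-5.6,17.4,0,0,0,5.7]
    - [-5.9,17,0,0,0,5.7]
    - [-6.2,16.6,0,0,0,5.7]
    - [0,0,0,0,0,0]

```text
t: 16.7
eef_pos: [0.4717, -0.1144, 0.3411]
ee_rot: [3.133, -0.317, -2.047]
force: [-0.4, -0.1, 0.0]
width: 0.0876
```

Run:
```python
from plan import *
p,T,st=cur(); print("grasp",(p+T[:,2]*.1593).round(4),"w",st["width"])
f=arm.grab_frame("wrist"); save("w6",f); KT=cam("wrist",st)
np.save("w6pose.npy",np.r_[st["eef_pos"],st["ee_rot"]])
for t,z in(("sieve_mid",.045),("sieve_handle",.076),("dock_a",0)):
    for x in arm.spot_point(t,"wrist")[:2]: print(t,np.round(x["xy"],1),round(x["score"],2),atz(KT,x["xy"],z).round(4))
# expected bar ends for centre (.45,-.159), heading 62
for h in(62,):
    v=np.array([np.cos(np.radians(h)),np.sin(np.radians(h)),0]); print([proj(KT,np.array([.45,-.159,.084])+s*.038*v).round(1) for s in(-1,1)])
```

```text
grasp [ 0.4477 -0.1579  0.1897] w 0.08763748399060725
sieve_mid [322.1 291.2] 0.72 [ 0.4503 -0.1555  0.045 ]
sieve_mid [181.   70.1] 0.31 [ 0.469  -0.3614  0.045 ]
sieve_handle [320.5 283.7] 0.75 [ 0.4472 -0.164   0.076 ]
sieve_handle [321.7 288.8] 0.68 [ 0.4481 -0.1604  0.076 ]
dock_a [319.4 281.9] 0.84 [ 0.4509 -0.1594  0.    ]
[array([320.8, 237.6]), array([319.6, 349.1])]
```

View pics/w6.png

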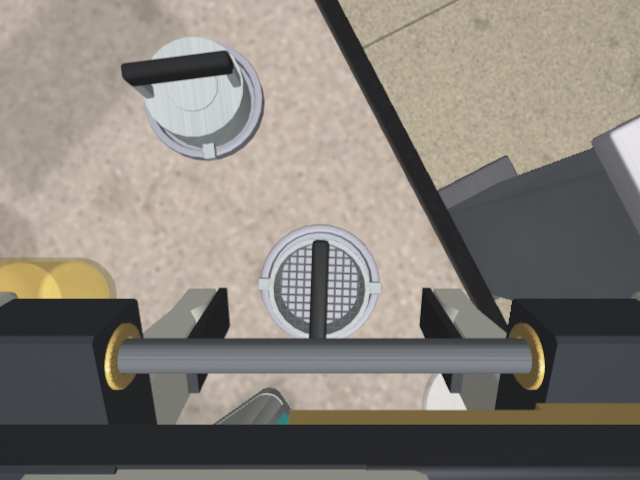

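Wrist view: the sieve bar lies straight between the fingers, from (320,240) downward, and the lugs are at (265,285) and (374,287). It matches the prediction. The cover sits in its ring at upper left.

Run:
```python
from plan import *
g=cv2.imread("pics/w6.png").max(2); P=np.load("w6pose.npy"); KT=cam("wrist",dict(eef_pos=P[:3],ee_rot=P[3:]))
pts=[]
for r in range(250,332,8):
    xs=np.nonzero(g[r,300:340]<70)[0]+300
    if len(xs)>5: pts.append(atz(KT,[xs.mean(),r],.084)[:2])
pts=np.array(pts); vx,vy,x0,y0=cv2.fitLine(pts.astype(np.float32),cv2.DIST_L2,0,.01,.01).ravel()
h=np.degrees(np.arctan2(vy,vx))%180; n=np.array([-vy,vx]); off=np.dot(np.array([.45,-.159])-[x0,y0],n)
top=[r for r in range(220,260) if (g[r,312:330]<70).sum()>8][0]
e=atz(KT,[320.5,top],.084)[:2]; v=np.array([np.cos(np.radians(h)),np.sin(np.radians(h))]); print("heading",h,"offset mm of guess from bar line",off*1e3,"top row",top,"centre from end",(e+.038*v).round(4))
c=e+.038*v
rows(path([((*c,.10),level(h,18),5),((*c,.076),level(h,18),3)]))
```

```text
heading 59.4904 offset mm of guess from bar line 1.829503591861968 top row 241 centre from end [ 0.4527 -0.1578]
q [ 0.25  0.15 -0.56  0.25 -1.1  -0.88] F [ 0.4 -0.7 -0.1] w 0.0875
[0.9, 0.1, -18.0, -0.02, -0.09, -0.52]
[0.9, 0.1, -18.0, -0.02, -0.09, -0.52]
[0.9, 0.1, -18.0, -0.02, -0.09, -0.52]
[0.9, 0.1, -18.0, -0.02, -0.09, -0.52]
[0.9, 0.1, -18.0, -0.02, -0.09, -0.52]
[0.0, 0.0, -8.0, -0.0, -0.0, 0.0]
[0.0, 0.0, -8.0, 0.0, 0.0, 0.0]
[0.0, 0.0, -8.0, 0.0, 0.0, 0.0]
ik end [[0.24, 0.28, -0.73, 0.31, -0.81, -1.01]]
```

move_arm:
  deltas:
    - [0.8,0,-18,0,0,-0.5]
    - [0.8,0,-18,0,0,-0.5]
    - [0.8,0,-18,0,0,-0.5]
    - [0.8,0,-18,0,0,-0.5]
    - [0.8,0,-18,0,0,-0.5]

```text
t: 17.32
eef_pos: [0.4775, -0.1167, 0.2504]
ee_rot: [3.134, -0.317, -2.101]
force: [0.6, 0.1, 0.2]
width: 0.0877
```

move_arm:
  deltas:
    - [0,0,-8,0,0,0]
    - [0,0,-8,0,0,0]
    - [0,0,-7,0,0,0]
    - [0,0,0,0,0,0]
    - [0,0,0,0,0,0]

```text
t: 17.73
eef_pos: [0.4774, -0.116, 0.2286]
ee_rot: [3.134, -0.317, -2.098]
force: [-1.1, -0.5, -0.3]
width: 0.0877
```

Run:
```python
from plan import *
p,T,st=cur(); G=p+T[:,2]*.1593; print("grasp",G.round(4),"w",st["width"],"F",st["force"].round(1))
h=np.degrees(np.arctan2(-T[1,0],-T[0,0])); print("tool heading",h)
f=arm.grab_frame("wrist"); KT=cam("wrist",st); g=f.max(2)
for r in(180,200,220,240,260,280,300,320):
    xs=np.nonzero(g[r,270:380]<70)[0]+270; print(r,xs.mean().round(1) if len(xs) else None, len(xs), end="; ")
v=np.array([np.cos(np.radians(59.5)),np.sin(np.radians(59.5)),0]); print("\npred end",proj(KT,np.array([.4515,-.1582,.084])-.038*v).round(1))
for t in ("sieve_mid","sieve_handle"): print(t,[np.round(x["xy"],1).tolist() for x in arm.spot_point(t,"wrist")[:1]])
```

```text
grasp [ 0.4514 -0.1583  0.0772] w 0.08769774147384712 F [-1.1 -0.5 -0.3]
tool heading 59.78144678564717
180 None 0; 200 None 0; 220 None 0; 240 324.0 29; 260 324.0 29; 280 324.5 28; 300 323.7 19; 320 324.0 20; 
pred end [325.9 231.2]
sieve_mid []
sieve_handle []
```

move_arm:
  deltas:
    - [0,0,-1,0,0,0]
    - [0,0,0,0,0,0]
    - [0,0,0,0,0,0]
    - [0,0,0,0,0,0]
    - [0,0,0,0,0,0]
  claw: 255
  squeeze: 40

```text
t: 18.3
eef_pos: [0.4773, -0.1159, 0.2276]
ee_rot: [3.134, -0.316, -2.098]
force: [-0.2, 0.2, 0.1]
width: 0.0599
```

move_arm:
  deltas:
    - [0,0,0,0,0,0]
    - [0,0,0,0,0,0]
    - [0,0,0,0,0,0]
    - [0,0,0,0,0,0]
    - [0,0,0,0,0,0]

```text
t: 18.72
eef_pos: [0.4773, -0.1159, 0.2275]
ee_rot: [3.134, -0.316, -2.098]
force: [0.4, 0.8, 1.4]
width: 0.0265
```

move_arm:
  deltas:
    - [0,0,0,0,0,0]
    - [0,0,0,0,0,0]
    - [0,0,0,0,0,0]
    - [0,0,0,0,0,0]
    - [0,0,0,0,0,0]

```text
t: 19.13
eef_pos: [0.4773, -0.1159, 0.2275]
ee_rot: [3.134, -0.316, -2.098]
force: [-0.2, -0.1, 0.3]
width: 0.0116
```

Run:
```python
from plan import *
p,T,st=cur(); G=p+T[:,2]*.1593; print("grasp",G.round(4),"w",st["width"],"F",st["force"].round(1), "tool y z",T[2,1].round(4))
# up, level over the flask, then into line with the head axis above it
A=pose(55,.165,18,0); gA=A[0]+A[1][:,2]*.1593; print("gA",gA.round(4))
seq=path([((G[0],G[1],.17),level(59.6,18),3),((.43,.0,.30),level(62,18),7),(gA,A[1],10)])
rows(seq)
for i in(2,9): print([s.round(2).tolist() for s in ik(*seq[i],[st["q"]])])
```

```text
grasp [ 0.4514 -0.1581  0.0761] w 0.011591851597841868 F [-0.2 -0.1  0.3] tool y z 0.0071
gA [0.4471 0.2322 0.2379]
q [ 0.24  0.3  -0.69  0.3  -0.83 -1.  ] F [-0.2 -0.1  0.3] w 0.0116
[-0.4, 0.1, 31.3, -0.03, -0.14, -0.02]
[-0.4, 0.1, 31.3, -0.03, -0.14, -0.02]
[-0.4, 0.1, 31.3, -0.03, -0.14, -0.02]
[-3.3, 22.7, 18.6, 0.0, 0.0, 0.34]
[-3.3, 22.7, 18.6, 0.0, -0.0, 0.34]
[-3.3, 22.7, 18.6, -0.0, 0.0, 0.34]
[-3.3, 22.7, 18.6, 0.0, -0.0, 0.34]
[-3.3, 22.7, 18.6, -0.0, 0.0, 0.34]
[-3.3, 22.7, 18.6, 0.0, -0.0, 0.34]
[-3.3, 22.7, 18.6, -0.0, 0.0, 0.34]
[-7.4, 21.5, -4.6, 0.87, -2.89, 1.92]
[-7.4, 21.2, -5.1, 0.87, -2.89, 1.92]
[-7.4, 20.9, -5.6, 0.87, -2.89, 1.92]
[-7.3, 20.6, -6.1, 0.87, -2.89, 1.92]
[-7.2, 20.3, -6.6, 0.87, -2.89, 1.92]
[-7.1, 20.0, -7.1, 0.87, -2.89, 1.92]
[-6.9, 19.7, -7.6, 0.87, -2.89, 1.92]
[-6.7, 19.5, -8.1, 0.87, -2.89, 1.92]
[-6.5, 19.2, -8.5, 0.87, -2.89, 1.92]
[-6.2, 19.0, -9.0, 0.87, -2.89, 1.92]
ik end [[1.14, -0.09, -0.8, 0.56, -0.84, -1.73]]
[[0.25, 0.16, -0.58, 0.25, -1.06, -0.93]]
[[0.6, 0.03, -0.35, 0.14, -1.46, -1.12]]
```

move_arm:
  deltas:
    - [-0.4,0.1,31.3,0,0,0]
    - [-0.4,0.1,31.3,0,0,0]
    - [-0.4,0.1,31.3,0,0,0]
    - [-3.3,22.7,18.6,0,0,0.3]
    - [-3.3,22.7,18.6,0,0,0.3]

```text
t: 19.55
eef_pos: [0.4691, -0.0703, 0.3598]
ee_rot: [3.134, -0.315, -2.09]
force: [0.4, 0.1, -2.5]
width: 0.0114
```

move_arm:
  deltas:
    - [-3.3,22.7,18.6,0,0,0.3]
    - [-3.3,22.7,18.6,0,0,0.3]
    - [-3.3,22.7,18.6,0,0,0.3]
    - [-3.3,22.7,18.6,0,0,0.3]
    - [-3.3,22.7,18.6,0,0,0.3]

```text
t: 19.97
eef_pos: [0.4523, 0.0442, 0.4523]
ee_rot: [3.133, -0.316, -2.061]
force: [0.9, 1.2, -1.7]
width: 0.0114
```

move_arm:
  deltas:
    - [-7.4,21.5,-4.6,0.87,-2.9,1.92]
    - [-7.4,21.2,-5.1,0.87,-2.9,1.92]
    - [-7.4,20.9,-5.6,0.87,-2.9,1.92]
    - [-7.3,20.6,-6.1,0.87,-2.9,1.92]
    - [-7.2,20.3,-6.6,0.87,-2.9,1.92]

```text
t: 20.38
eef_pos: [0.4156, 0.1487, 0.4232]
ee_rot: [-2.945, -0.139, -1.938]
force: [0.2, -0.2, -2.0]
width: 0.0115
```

Run:
```python
from plan import *
A=pose(55,.165,18,0); gA=A[0]+A[1][:,2]*.1593
loc(0); rows(path([(gA,A[1],5)]))
```

```text
grasp in head mm [-37.3 -98.2 221.9] bar turn deg 44.13 y tilt 9.92 lean 29.1 w 0.0115 F [ 0.2 -0.2 -2. ] M [0.73 0.49 0.01] t 20.38
q [ 0.9  -0.07 -0.57  0.25 -1.15 -1.36] F [ 0.2 -0.2 -2. ] w 0.0115
[-6.9, 19.8, -7.0, 0.84, -2.94, 1.94]
[-6.7, 19.6, -7.5, 0.84, -2.94, 1.94]
[-6.5, 19.3, -8.0, 0.84, -2.94, 1.94]
[-6.3, 19.0, -8.5, 0.84, -2.94, 1.94]
[-6.0, 18.8, -9.0, 0.84, -2.94, 1.94]
ik end [[1.14, -0.09, -0.8, 0.56, -0.84, -1.73]]
```

move_arm:
  deltas:
    - [-6.9,19.8,-7,0.84,-2.94,1.94]
    - [-6.7,19.6,-7.5,0.84,-2.94,1.94]
    - [-6.5,19.3,-8,0.84,-2.94,1.94]
    - [-6.3,19,-8.5,0.84,-2.94,1.94]
    - [-6,18.8,-9,0.84,-2.94,1.94]

```text
t: 20.8
eef_pos: [0.3829, 0.2452, 0.3832]
ee_rot: [-2.72, 0.005, -1.782]
force: [1.8, -0.9, -0.9]
width: 0.0118
```

Run:
```python
from plan import *
loc(0); rows([pose(55,.163,18,0)]+[pose(55,d,18,0) for d in(.15,.135,.12,.11)])
KT=cam("side"); f=arm.grab_frame("side"); save("s4",cv2.resize(f[220:360,230:370],None,fx=4,fy=4,interpolation=cv2.INTER_CUBIC))
```

```text
grasp in head mm [ -0.3   0.2 165.1] bar turn deg 55.05 y tilt 0.04 lean 17.99 w 0.0118 F [ 1.8 -0.9 -0.9] M [ 0.2   1.39 -0.06] t 20.8
q [ 1.13 -0.08 -0.81  0.58 -0.82 -1.73] F [ 1.8 -0.9 -0.9] w 0.0118
[1.2, 0.5, -1.7, 0.01, -0.02, -0.06]
[5.8, 2.9, -11.3, 0.0, 0.0, 0.0]
[6.7, 3.4, -13.0, 0.0, 0.0, 0.0]
[6.7, 3.4, -13.0, 0.0, 0.0, 0.0]
[4.5, 2.2, -8.7, 0.0, 0.0, 0.0]
ik end [[1.06, 0.01, -0.86, 0.67, -0.68, -1.8]]
```

View pics/s4.png

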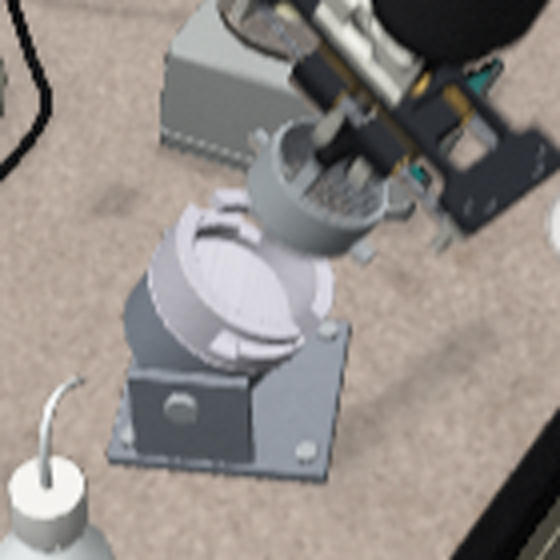

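The sieve is held coaxial above the open head, with its lugs in line with the slots. Lowering in steps while watching the force.

move_arm:
  deltas:
    - [6.7,3.3,-13,0,0,0]
    - [6.7,3.4,-13,0,0,0]
    - [6.7,3.4,-13,0,0,0]
    - [3,1.5,-5.8,0,0,0]
    - [0,0,0,0,0,0]

```text
t: 21.27
eef_pos: [0.4071, 0.2554, 0.3372]
ee_rot: [-2.722, -0.0, -1.786]
force: [0.2, -0.6, -2.4]
width: 0.012
```

Run:
```python
from plan import *
loc(0); rows([pose(55,d,18,0) for d in(.110,.105,.100,.095,.090,.087,.084)])
```

```text
grasp in head mm [ -1.4  -2.2 112.4] bar turn deg 54.95 y tilt 0.14 lean 18.35 w 0.012 F [ 0.2 -0.6 -2.4] M [ 0.28  1.69 -0.08] t 21.27
q [ 1.05  0.02 -0.86  0.67 -0.68 -1.8 ] F [ 0.2 -0.6 -2.4] w 0.012
[0.6, 2.2, -1.6, 0.28, -0.21, 0.14]
[2.2, 1.1, -4.3, 0.0, 0.0, 0.0]
[2.2, 1.1, -4.3, 0.0, 0.0, 0.0]
[2.2, 1.1, -4.3, 0.0, 0.0, 0.0]
[2.2, 1.1, -4.3, 0.0, 0.0, 0.0]
[1.3, 0.7, -2.6, 0.0, 0.0, 0.0]
[1.3, 0.7, -2.6, 0.0, 0.0, 0.0]
ik end [[1.02, 0.06, -0.89, 0.74, -0.61, -1.85]]
```

move_arm:
  deltas:
    - [0.6,2.2,-1.6,0.28,-0.2,0.1]
    - [0,0,0,0,0,0]
    - [2.2,1.1,-4.3,0,0,0]
    - [2.2,1.1,-4.3,0,0,0]
    - [0,0,0,0,0,0]

```text
t: 21.68
eef_pos: [0.4121, 0.2604, 0.3282]
ee_rot: [-2.719, 0.008, -1.783]
force: [0.3, 0.9, -1.3]
width: 0.0117
```

Run:
```python
from plan import *
loc(0); rows([pose(55,d,18,0) for d in(.096,.0915,.087,.084)])
```

```text
grasp in head mm [  1.1   0.9 100.9] bar turn deg 54.96 y tilt -0.06 lean 17.82 w 0.0117 F [ 0.3  0.9 -1.3] M [0.33 1.74 0.  ] t 21.68
q [ 1.04  0.04 -0.87  0.71 -0.64 -1.83] F [ 0.3  0.9 -1.3] w 0.0117
[1.9, 0.4, -4.7, -0.17, 0.08, -0.02]
[2.0, 1.0, -3.9, 0.0, 0.0, 0.0]
[2.0, 1.0, -3.9, 0.0, 0.0, 0.0]
[1.3, 0.7, -2.6, 0.0, 0.0, 0.0]
ik end [[1.02, 0.06, -0.89, 0.74, -0.61, -1.85]]
```

No contact forces, and the foot is inside the bore. Continuing.

move_arm:
  deltas:
    - [1.7,0.5,-4.5,-0.1,0,0]
    - [2,1,-3.9,0,0,0]
    - [2,1,-3.9,0,0,0]
    - [0.9,0.5,-1.7,0,0,0]
    - [0,0,0,0,0,0]

```text
t: 22.1
eef_pos: [0.4188, 0.2632, 0.3139]
ee_rot: [-2.719, 0.005, -1.783]
force: [-0.3, -0.6, -1.7]
width: 0.0122
```

Run:
```python
from plan import *
loc(0); rows([pose(55,d,18,0) for d in(.083,.082)])
```

```text
grasp in head mm [ 0.   0.1 85. ] bar turn deg 55.0 y tilt -0.05 lean 17.99 w 0.0122 F [-0.3 -0.6 -1.7] M [0.34 1.72 0.05] t 22.1
q [ 1.01  0.07 -0.89  0.75 -0.6  -1.86] F [-0.3 -0.6 -1.7] w 0.0122
[1.0, 0.4, -1.7, -0.01, 0.05, 0.01]
[0.4, 0.2, -0.9, 0.0, 0.0, 0.0]
ik end [[1.02, 0.06, -0.89, 0.75, -0.6, -1.85]]
```

move_arm:
  deltas:
    - [0.9,0.4,-1.7,0,0,0]
    - [0.4,0.2,-0.9,0,0,0]
    - [0,0,0,0,0,0]
    - [0,0,0,0,0,0]
    - [0,0,0,0,0,0]

```text
t: 22.52
eef_pos: [0.4199, 0.2639, 0.3121]
ee_rot: [-2.718, 0.007, -1.783]
force: [1.1, 0.4, -1.4]
width: 0.0118
```

Run:
```python
from plan import *
loc(0); rows([pose(t,.082,18,0) for t in np.linspace(50,30,5)])
```

```text
grasp in head mm [ 0.4  0.3 82.7] bar turn deg 54.99 y tilt -0.09 lean 17.91 w 0.0118 F [ 1.1  0.4 -1.4] M [ 0.36  1.7  -0.  ] t 22.52
q [ 1.01  0.07 -0.89  0.76 -0.59 -1.86] F [ 1.1  0.4 -1.4] w 0.0118
[4.2, -1.0, 0.9, 2.16, 1.22, -4.33]
[3.8, -1.4, 1.6, 2.23, 1.12, -4.33]
[3.7, -1.7, 1.5, 2.23, 1.12, -4.33]
[3.6, -2.0, 1.3, 2.23, 1.12, -4.33]
[3.4, -2.3, 1.2, 2.23, 1.12, -4.33]
ik end [[0.98, 0.08, -0.75, 0.44, -0.64, -1.95]]
```

move_arm:
  deltas:
    - [4.2,-1,0.9,2.2,1.2,-4.33]
    - [3.8,-1.4,1.6,2.23,1.12,-4.33]
    - [3.7,-1.7,1.5,2.23,1.12,-4.33]
    - [3.6,-2,1.3,2.23,1.12,-4.33]
    - [3.4,-2.3,1.2,2.23,1.12,-4.33]

```text
t: 22.93
eef_pos: [0.4386, 0.2557, 0.3186]
ee_rot: [-2.888, 0.146, -2.179]
force: [1.0, -0.3, -0.8]
width: 0.0117
```

Run:
```python
from plan import *
loc(0); rows([pose(t,.082,18,0) for t in np.linspace(25,0,5)])
```

```text
grasp in head mm [ 0.3  0.4 81.9] bar turn deg 29.76 y tilt -0.0 lean 17.97 w 0.0117 F [ 1.  -0.3 -0.8] M [0.05 1.17 0.01] t 22.93
q [ 0.99  0.09 -0.74  0.44 -0.65 -1.95] F [ 1.  -0.3 -0.8] w 0.0117
[3.1, -2.9, 0.9, 2.11, 1.09, -4.13]
[3.8, -3.7, 1.0, 2.79, 1.4, -5.41]
[3.4, -4.1, 0.7, 2.79, 1.4, -5.41]
[3.1, -4.4, 0.4, 2.79, 1.4, -5.41]
[2.6, -4.7, 0.1, 2.79, 1.4, -5.41]
ik end [[0.89, 0.09, -0.64, 0.14, -0.66, -2.1]]
```

move_arm:
  deltas:
    - [3.1,-2.9,0.9,2.11,1.09,-4.13]
    - [3.8,-3.7,1,2.79,1.4,-5.41]
    - [3.4,-4.1,0.7,2.79,1.4,-5.41]
    - [3.1,-4.4,0.4,2.79,1.4,-5.41]
    - [2.6,-4.7,0.1,2.79,1.4,-5.41]

```text
t: 23.35
eef_pos: [0.4547, 0.2358, 0.3217]
ee_rot: [3.141, 0.209, -2.677]
force: [0.8, -0.1, -1.7]
width: 0.0116
```

Run:
```python
from plan import *
loc(0); rows([pose(0,d,18,0) for d in(.08,.078,.076,.0745)])
```

```text
grasp in head mm [-0.1 -0.2 81.9] bar turn deg -0.04 y tilt -0.0 lean 18.01 w 0.0116 F [ 0.8 -0.1 -1.7] M [-0.47  0.73 -0.03] t 23.35
q [ 0.89  0.1  -0.6   0.14 -0.68 -2.1 ] F [ 0.8 -0.1 -1.7] w 0.0116
[0.8, 0.6, -1.6, -0.01, -0.02, 0.03]
[0.9, 0.4, -1.7, 0.0, 0.0, 0.0]
[0.9, 0.4, -1.7, 0.0, 0.0, 0.0]
[0.7, 0.3, -1.3, 0.0, 0.0, 0.0]
ik end [[0.89, 0.11, -0.64, 0.14, -0.64, -2.1]]
```

move_arm:
  deltas:
    - [0.7,0.5,-1.6,0,0,0]
    - [0.9,0.4,-1.7,0,0,0]
    - [0.9,0.4,-1.7,0,0,0]
    - [0.6,0.3,-1.2,0,0,0]
    - [0,0,0,0,0,0]

```text
t: 23.77
eef_pos: [0.4575, 0.2375, 0.3155]
ee_rot: [-3.137, 0.209, -2.669]
force: [-2.2, -2.2, 2.4]
width: 0.0115
```

Run:
```python
from plan import *
loc(0)
```

```text
grasp in head mm [-0.4 -0.4 74.9] bar turn deg 0.42 y tilt -0.03 lean 18.02 w 0.0115 F [-2.2 -2.2  2.4] M [-0.65  1.18 -0.04] t 23.77
```

move_arm:
  deltas:
    - [0.3,0.1,-0.6,0,0,0]
    - [0,0,0,0,0,0]
    - [0,0,0,0,0,0]
    - [0,0,0,0,0,0]
    - [0,0,0,0,0,0]

```text
t: 24.18
eef_pos: [0.4576, 0.2375, 0.3155]
ee_rot: [-3.138, 0.209, -2.669]
force: [-7.3, -1.7, 10.3]
width: 0.0114
```

move_arm:
  deltas:
    - [0,0,0,0,0,0]
    - [0,0,0,0,0,0]
    - [0,0,0,0,0,0]
    - [0,0,0,0,0,0]
    - [0,0,0,0,0,0]
  claw: 0

```text
t: 24.6
eef_pos: [0.458, 0.2375, 0.3146]
ee_rot: [-3.139, 0.209, -2.672]
force: [-0.5, -1.2, 0.1]
width: 0.0394
```

move_arm:
  deltas:
    - [0,0,0,0,0,0]
    - [0,0,0,0,0,0]
    - [0,0,0,0,0,0]
    - [0,0,0,0,0,0]
    - [0,0,0,0,0,0]

```text
t: 25.02
eef_pos: [0.458, 0.2374, 0.3147]
ee_rot: [-3.139, 0.209, -2.672]
force: [0.6, 0.8, 0.5]
width: 0.0728
```

Run:
```python
from plan import *
loc(0); p,T,st=cur(); print("retreat dir",-T[:,2].round(3))
f=arm.grab_frame("wrist"); KT=cam("wrist",st); g=f.max(2)
for r in(220,240,260,280,300,320):
    xs=np.nonzero(g[r,290:360]<70)[0]+290; print(r,xs.mean().round(1) if len(xs) else None,len(xs),end="; ")
print([proj(KT,H+Rm@[x-.0025,0,.082]).round(1).tolist() for x in(-.038,.038)])
save("w7",f)
```

```text
grasp in head mm [-0.4 -0.5 74. ] bar turn deg 0.26 y tilt -0.02 lean 18.01 w 0.0728 F [0.6 0.8 0.5] M [-0.34  0.64 -0.03] t 25.02
retreat dir [-0.186 -0.092  0.978]
220 None 0; 240 324.0 29; 260 324.0 29; 280 324.5 28; 300 324.5 28; 320 324.5 30; [[325.0, 227.4], [324.1, 425.3]]
```

Firm contact at d = 74.9 mm before release. Backing off along the tool axis, then checking.

move_arm:
  deltas:
    - [0,0,0,0,0,0]
    - [-2,-1,10,0,0,0]
    - [-4,-2,20,0,0,0]
    - [-4,-2,20,0,0,0]
    - [-4,-2,20,0,0,0]

```text
t: 25.48
eef_pos: [0.4438, 0.2302, 0.3854]
ee_rot: [-3.139, 0.209, -2.672]
force: [0.7, -0.6, -0.6]
width: 0.0869
```

move_arm:
  deltas:
    - [-4,-2,20,0,0,0]
    - [0,0,0,0,0,0]
    - [0,0,0,0,0,0]
    - [0,0,0,0,0,0]
    - [0,0,0,0,0,0]

```text
t: 25.9
eef_pos: [0.4399, 0.2282, 0.4038]
ee_rot: [-3.139, 0.208, -2.672]
force: [0.1, 0.1, -0.4]
width: 0.0876
```

Run:
```python
from plan import *
p,T,st=cur(); loc(0); f=arm.grab_frame("wrist"); KT=cam("wrist",st); g=f.max(2)
P=[]
for r in range(200,335,10):
    xs=np.nonzero(g[r,290:370]<70)[0]+290
    if len(xs)>5: P.append((xs.mean(),r,len(xs)))
print([(round(float(a),1),b,c) for a,b,c in P][::3])
for d in(.082,.088): print(d,[proj(KT,H+Rm@[x-.0025,0,d]).round(1).tolist() for x in(-.038,.038)])
print([(t,np.round(x["xy"],1).tolist(),round(x["score"],2)) for t in("sieve_mid","sieve_handle") for x in arm.spot_point(t,"wrist")[:1]],"pred mid",proj(KT,H+Rm@[-.0025,0,.043]).round(1),"handle",proj(KT,H+Rm@[-.0025,0,.074]).round(1))
f2=arm.grab_frame("side")
a=f[90:400,170:500]; b=cv2.resize(f2[225:345,230:350],(310,310),interpolation=cv2.INTER_CUBIC)
save("fin",np.hstack([a,b]))
```

```text
grasp in head mm [ 26.4  -0.6 161.4] bar turn deg 0.26 y tilt -0.04 lean 18.09 w 0.0876 F [ 0.1  0.1 -0.4] M [-0.3   0.71  0.  ] t 25.9
[(324.5, 200, 18), (324.5, 230, 18), (325.0, 260, 19), (324.5, 290, 18)]
0.082 [[325.1, 190.7], [324.5, 314.5]]
0.088 [[325.2, 189.3], [324.5, 316.3]]
[('sieve_mid', [328.8, 253.7], 0.89), ('sieve_handle', [323.8, 248.1], 0.67)] pred mid [324.8 251.5] handle [324.8 252.3]
```

View pics/fin.png

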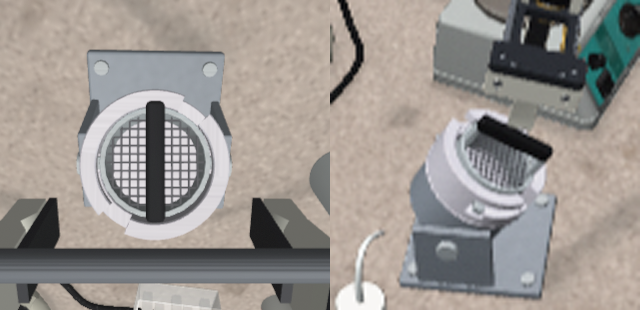

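Final view: the sieve bar lies along the head's x axis (turn under 1°), the rim sits concentrically inside the sleeve, and the side view shows the lug in the notch. Handing in.

Run:
```python
from h import *
f=arm.grab_frame("side"); KT=cam("side")
print([(t,np.round(x["xy"],1).tolist(),round(x["score"],2),atz(KT,x["xy"],.045).round(3).tolist()) for t in("cover_mid","flask","wash_bottle","amber_bottle") for x in arm.spot_point(t,"side")[:1]], proj(KT,[.4655,-.3485,.045]).round(1))
print(arm.job_done())
```

```text
[('flask', [385.7, 278.3], 0.89, [0.354, 0.037, 0.045]), ('wash_bottle', [245.8, 380.3], 0.83, [0.474, 0.49, 0.045]), ('amber_bottle', [345.2, 199.0], 0.51, [0.626, -0.208, 0.045])] [409.2 193.3]
the job is handed in; nothing more can be done
None
```

The cover is parked flat in the empty ring, and the sieve is locked in the head and released. The job was handed in at about 26 s of the 72 s; it reports no verdict.

**How it went:** I lifted the cover 8 mm, turned it 55° counter-clockwise and pulled it out along the head's axis. After parking it, I hung the sieve in the entry slots, turned it 55° clockwise and lowered it into the notches. A straight-on grasp was out of reach because joint 3 was at its limit. I gripped both handles with the tool leaning 18–20° along the bar instead.

**Last checks:**
- **Sieve:** its handle was 74.9 mm up the head's axis at first contact, and the gripper settled at 74.0 mm as it opened; fully locked is 74. Afterwards the bar was in line with the head to under 1°. The network put the sieve's points within about 5 px of where they should be.
- **Cover:** it rested on the ring floor at release, with its underside about 6 mm above the bench. Its centre was within about 4 mm of the ring's (limit 8 mm).
- **Bystanders:** the flask, wash bottle and amber bottle were within about 4 px of their first positions in the side view. I did not measure the beaker again.

**Failed check:** the network did not find the cover in the last side picture, probably because the arm hid it. Its parked position therefore rests on the earlier wrist pictures and the contact height.

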